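# Present reagent canisters to the reader and punch their seals

## Task

Stand every reagent canister upright in a printed bay of its own on the reader station, turned so that the label under its lid lug squarely faces the reader. Only when all of them stand so, take the hand punch and press each canister's lid seal flush with it: punch upright and centred on the lid, a slow steady push, then straight up without sliding, the canisters left as they were. Finally stand the punch upright on the middle of its rubber pad; leave the other things on the bench alone.

Things in the scene. Friction and masses are not known exactly. Their poses are not given: they have to be found in the camera images.
- station: Reader station, fixed. Bay plate 110 x 450 mm, 6 mm thick; origin under its centre at bench level; +x points from bays to reader (away from the robot). Four printed circles (74 mm, no recess) are the bays, centred at x = 0, y = -165, -55, 55, 165 mm in this frame. White reader block, 450 mm long, 65 mm high, 55 mm deep, along the far edge; its windowed face is 75 mm from the bay centres
- can1_mid (a point): Centre of upright reagent canister (absent in some starts), 40 mm above its underside. White cylinder 58 mm across on a heavy steel foot, 66 mm high, then grey lid 54 mm across to 80 mm, seal in its middle. Body +x points to the striped label; above it a lug 16 mm wide, 10 mm thick (68 to 78 mm up) juts from the lid to 45 mm from the axis. z is up. About 0.3 kg; all alike
- can1_lug (a point): Tip of the lid lug of canister 1: 45 mm from the axis on the label side, 73 mm above the underside
- seal1 (a joint): Steel seal in the lid of canister 1: a disc 26 mm across in the middle of the lid, standing 6 mm proud of the lid top. Value 0 = proud, 0.006 m = pressed flush (stop at 0.0065). It yields to a steady push of about 8 N and stays where it is left
- can2_mid (a point): Centre of upright reagent canister (absent in some starts), 40 mm above its underside. White cylinder 58 mm across on a heavy steel foot, 66 mm high, then grey lid 54 mm across to 80 mm, seal in its middle. Body +x points to the striped label; above it a lug 16 mm wide, 10 mm thick (68 to 78 mm up) juts from the lid to 45 mm from the axis. z is up. About 0.3 kg; all alike
- can2_lug (a point): Tip of the lid lug of canister 2: 45 mm from the axis on the label side, 73 mm above the underside
- seal2 (a joint): Steel seal in the lid of canister 2: a disc 26 mm across in the middle of the lid, standing 6 mm proud of the lid top. Value 0 = proud, 0.006 m = pressed flush (stop at 0.0065). It yields to a steady push of about 8 N and stays where it is left
- can3_mid (a point): Centre of upright reagent canister (absent in some starts), 40 mm above its underside. White cylinder 58 mm across on a heavy steel foot, 66 mm high, then grey lid 54 mm across to 80 mm, seal in its middle. Body +x points to the striped label; above it a lug 16 mm wide, 10 mm thick (68 to 78 mm up) juts from the lid to 45 mm from the axis. z is up. About 0.3 kg; all alike
- can3_lug (a point): Tip of the lid lug of canister 3: 45 mm from the axis on the label side, 73 mm above the underside
- seal3 (a joint): Steel seal in the lid of canister 3: a disc 26 mm across in the middle of the lid, standing 6 mm proud of the lid top. Value 0 = proud, 0.006 m = pressed flush (stop at 0.0065). It yields to a steady push of about 8 N and stays where it is left
- can4_mid (a point): Centre of upright reagent canister (absent in some starts), 40 mm above its underside. White cylinder 58 mm across on a heavy steel foot, 66 mm high, then grey lid 54 mm across to 80 mm, seal in its middle. Body +x points to the striped label; above it a lug 16 mm wide, 10 mm thick (68 to 78 mm up) juts from the lid to 45 mm from the axis. z is up. About 0.3 kg; all alike
- can4_lug (a point): Tip of the lid lug of canister 4: 45 mm from the axis on the label side, 73 mm above the underside
- seal4 (a joint): Steel seal in the lid of canister 4: a disc 26 mm across in the middle of the lid, standing 6 mm proud of the lid top. Value 0 = proud, 0.006 m = pressed flush (stop at 0.0065). It yields to a steady push of about 8 N and stays where it is left
- punch_grip (a point): Centre of the hand punch's square wooden grip, 95 mm above its underside. Grip 28 x 28 mm, faces along punch x and y, 70 to 120 mm above the underside (120 = top of punch). Below: steel collar 46 mm across (64 to 70 mm; fingertips can rest on it), stem 26 mm across, flat round foot 40 mm across, 14 mm thick. z is up along the punch; 0.3 kg
- punch_foot (a point): Centre of the flat underside of the punch's foot
- pad_top (a point): Centre of the top of the black rubber rest pad, a fixed disc 96 mm across and 4 mm thick on the bench; the punch starts standing on its middle
- microplate: Bystander: white well plate 85 x 127 x 14 mm lying flat, origin under its centre
- tube_rack: Bystander: grey rack with capped tubes, 60 x 130 mm, 76 mm high, origin under its centre
- buffer_bottle: Bystander: bottle 64 mm across, 150 mm high, origin under its centre
- tip_box: Bystander: pipette tip box 87 x 122 mm, 70 mm high, origin under its centre
- small_jar: Bystander: small jar 40 mm across, 50 mm high, origin under its centre
- spatula: Bystander: spatula 180 mm long lying flat, origin near its middle

How it is judged:
By the outcome, as a careful person would: the job done as asked, in the order asked, and still so for the second after the job is handed in, with the robot touching nothing.
Of can1, can2, can3, can4 only 3 to 4 are there at a start; the rules pass over those that are not, and their reading is None.
At some moment in a run one of can1, can2, can3, can4 may be knocked a few centimetres aside while the robot is not near it.
It also fails if it takes over 210 s, if anything falls off the work surface, if the arm or the gripper's body presses on something with over 40 N, if the wrist force passes 120 N, or if a joint passes its speed limit or range.

## Robot

A 7-joint arm with a two-finger parallel gripper is mounted at the origin on the work surface. World frame = base frame: x ahead of the robot, y to its left, z up, the work surface at z = 0. Lengths are in m, angles in degrees, forces in N, time in s.
With the tool pointing down it reaches from about 0.425 to 0.875 m from the base axis. Payload 4.7 kg.
Tool frame: the origin (TCP) lies between the finger pads; the fingertips stand env.finger_overhang ahead of it and the grasp point (between the pads) lies 5 mm behind it (env.finger_overhang is the distance from the TCP to the fingertips, in m); z points along the fingers, y is the line along which they close (so a half turn about z gives the same grasp; the last joint's range is limited). The gripper opens to 87 mm and grips with 3 to 60 N. Pads are 19 mm wide; open, the fingers measure 117 mm over their backs; the gripper's body (75 mm by 190 mm) begins 51 mm behind the grasp point.
Start: joints at [-66.916, 18.392, -4.016, 83.108, 1.295, 78.541, -3.26], TCP at [0.246, 0.601, 0.237] pointing down, gripper open.
Joint ranges: [-163.93, 163.93], [-17.29, 119.83], [-79.2, 71.16], [3.27, 140.29], [-89.18, 269.18], [5.43, 117.66], [-154.24, 154.24]. Speed limits (degrees/s): [147.25, 147.25, 180, 180, 180, 180, 180].

## Interface

Orientations are given as [roll, pitch, yaw] about the fixed x, y, z axes, in that order (R = Rz(yaw) Ry(pitch) Rx(roll)).
In Python, from cell import telemetry, eyes, env, models gives the robot as it stands. The module is installed in compiled form; this text tells all that it offers.
- The arm moves only by the tool drive_tool, never from a script. Its arguments are lists of equal length, an entry for each row: "angular": the turn, a rotation vector about the tool's x, y, z in rad, a list of three; "delta_pos": the shift along the tool's x, y, z in cm, a list of three; "gripper": the finger opening in cm, from 0 to 8.7. A call has 1 to 20 rows; each row shifts and turns the commanded pose from where the row before left it, along the tool's axes as they then stand; what a row does not reach is not made up. A row lasts 1/10 s, in which the tool goes at most 50 mm and 8.59 degrees, less where a joint would pass 70% of its speed; a pose out of reach is approached as far as the arm can. A call with a gripper value outside its range is refused whole. The fingers move at their own pace and stop on an object; "squeeze" is the grip in N (left out, the last holds). Time passes only in rows, so rows that do not move let the fingers close. It gives the time, the measured TCP pose, the force, the opening and the grip force at its end, in the units of the state.
- telemetry.get_obs(): the state, without advancing time (a new reading comes with each control period).
- eyes.read_camera(name): name is "scene" or "side" or "wrist"; returns a dict with "pixels" (384x512x3 uint8, red, green, blue), "mtx" (3x3 intrinsics, pixels), "origin" and "orientation" of the camera in the world. Camera axes: x right, y down, z forward; pixel columns grow to the right and rows downward; lengths in m; the calibration is good to about 2 mm. The wrist camera is an equidistant fisheye: a pixel r from the principal point sees the ray r / f radians off the axis. A picture is of the moment at which its call begins. There is no depth.
- env.sign_off(): hands the job in; it is judged then, once.
Trained networks look in a picture, given as the dict that the camera call returned (one of the last four; its "shot" number tells which), for a name from the list of things; names that differ only in an ending like _2 or _b are one class to them, and where a whole thing is asked for, a point or a joint stands for the part that bears it (a point fixed in the world has none). Each returns a list of dicts, best first, with "p" (0 to 1); they miss things now and then, are a little off and sometimes report something else, mostly with a low value. They report only what shows in the picture. A call takes as long as a camera call.
- models.search_frame(picture, target): "centre" ([column, row] in pixels, amid what is visible of it).
- models.cut_out(picture, target): "pixels" (384x512 bool, what is visible of it) and "centre" ([column, row] in pixels, amid what is visible of it).
The state is a dict: "time_s": time; "qpos": joint angles; "joint_velocities": joint speeds; "effort": joint torques, N m; "tool_pos": TCP position; "tool_rot": TCP orientation; "force": force on the tool from outside, world axes, zero at the start; "wrist_torque": the same for the moment, N m; "grip_width": finger opening in m; "grasp_force": force on a finger pad.
Only numpy, scipy, OpenCV 4.12 (cv2) and the standard library are available. Lean on these libraries where they do the work, as an engineer would, in place of code of your own. Each camera call takes 0.05 s, during which the arm holds its last target. There are 200 camera calls.

## Working session

There is one attempt and no reset: what is moved stays moved. The work goes in short steps, Python scripts to look and compute and a tool call to move; the robot and the scene stay as the last step left them, time stands still between calls to the robot, and variables do not carry over. Pictures are saved under pics/ and viewed, at most 14 in all, crops included, and the job is handed in when it is done.

Besides the shell and the picture viewer there is one more tool, called after "Emit:" as name(argument=value, ...) on one line, values as JSON. drive_tool: Moves the arm, as the interface text tells. Its arguments: {"type":"object","properties":{"angular":{"type":"array","items":{"type":"array","items":{"type":"number"}}},"delta_pos":{"type":"array","items":{"type":"array","items":{"type":"number"}}},"gripper":{"type":"array","items":{"type":"number"}},"squeeze":{"type":"number"}},"required":["angular","delta_pos","gripper"]}

```bash
mkdir -p pics
python3 - <<'E'
from cell import telemetry, eyes, env, models
import cv2, numpy as np
o=telemetry.get_obs(); print({k:np.round(v,3).tolist() for k,v in o.items()}); print(env.finger_overhang)
ims=[]
for n in ("scene","side","wrist"):
    p=eyes.read_camera(n); print(n,p["mtx"],p["origin"],p["orientation"],p["shot"])
    cv2.imwrite(f"pics/{n}0.png",p["pixels"][:,:,::-1]); 
    for t in ("can1_mid","can1_lug","punch_grip","punch_foot","pad_top","station"):
        print(t,[(round(d["p"],2),np.round(d["centre"]).tolist()) for d in models.search_frame(p,t)])
E
```

```text
{'time_s': 0.0, 'qpos': [-66.915, 18.438, -4.017, 83.173, 1.293, 78.54, -3.259], 'joint_velocities': [0.075, -0.075, 0.126, 0.008, -0.009, -0.077, 0.07], 'effort': [-0.001, -49.127, -0.404, -31.253, -0.064, 0.044, 0.0], 'tool_pos': [0.246, 0.601, 0.235], 'tool_rot': [-179.894, 0.003, 157.727], 'force': [-0.085, -0.403, -1.12], 'wrist_torque': [-0.065, -0.01, -0.045], 'grasp_force': 0.0, 'grip_width': 0.087}
0.014
scene [[436.02236647   0.         249.2720379 ]
 [  0.         436.02236647 191.2857559 ]
 [  0.           0.           1.        ]] [0.89948904 0.55942969 1.02521325] [-143.502397     -0.91974896  147.20268768] 1
can1_mid []
can1_lug []
punch_grip [(0.55, [241.0, 123.0])]
punch_foot [(0.78, [240.0, 125.0]), (0.47, [256.0, 163.0])]
pad_top [(0.89, [235.0, 144.0]), (0.45, [290.0, 210.0])]
station [(0.97, [216.0, 247.0])]
side [[383.49148495   0.         259.8940018 ]
 [  0.         383.49148495 195.9487517 ]
 [  0.           0.           1.        ]] [ 0.18853113 -0.90066697  0.86048174] [-128.86404146   -0.23871845  -17.87829687] 2
can1_mid [(0.62, [241.0, 200.0])]
can1_lug [(0.58, [335.0, 311.0]), (0.18, [252.0, 232.0])]
punch_grip [(0.7, [255.0, 267.0])]
punch_foot [(0.74, [256.0, 267.0]), (0.43, [253.0, 231.0])]
pad_top [(0.91, [254.0, 290.0])]
station [(0.62, [308.0, 208.0])]
wrist [[297.31863964   0.         251.46524338]
 [  0.         297.31863964 192.13876745]
 [  0.           0.           1.        ]] [0.17207731 0.6323731  0.38498535] [1.62803848e+02 6.33008305e-02 6.76981908e+01] 3
can1_mid []
can1_lug [(0.42, [179.0, 247.0])]
punch_grip []
punch_foot [(0.15, [3.0, 366.0])]
pad_top []
station []
```

Run:
```python
import cv2, numpy as np
a=[cv2.imread(f"pics/{n}0.png") for n in("scene","side")]
for n,i in zip(("scene","side"),a): cv2.imwrite(f"pics/{n}0b.png",cv2.resize(i,(800,600),interpolation=cv2.INTER_CUBIC))
```

```text
(no output)
```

View pics/scene0b.png

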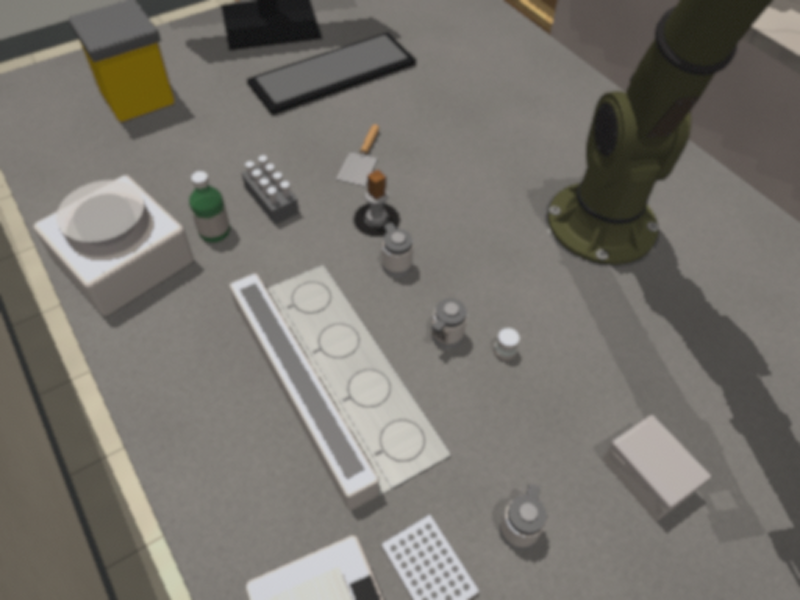

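View pics/side0b.png

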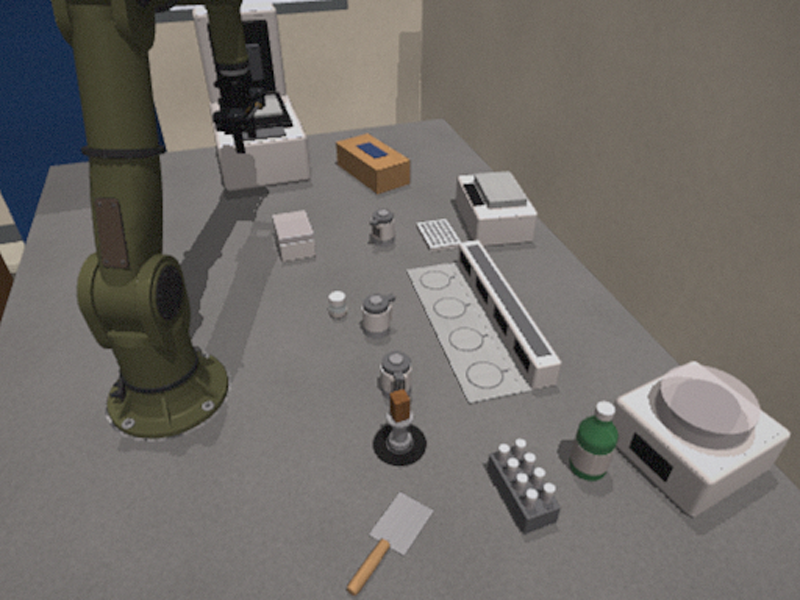

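Both views show three canisters: in the scene picture (800x600 scale), seals at about (398,237), (451,309) and (528,512), and bay circles at (312,297), (339,340), (370,387) and (402,440). The punch is on its pad at (377,218).

```bash
cat > h.py <<'E'
from cell import telemetry, eyes, env, models
import cv2, numpy as np
from scipy.spatial.transform import Rotation as Ro
def pose(p): return np.array(p["origin"]),Ro.from_euler('xyz',p["orientation"],degrees=True).as_matrix()
def ray(p,uv,fish=False):
    K=p["mtx"]; x=(uv[0]-K[0,2])/K[0,0]; y=(uv[1]-K[1,2])/K[1,1]
    if fish:
        r=np.hypot(x,y); s=np.sinc(r/np.pi); d=np.array([x*s,y*s,np.cos(r)])
    else: d=np.array([x,y,1.])
    o,R=pose(p); return o,R@d
def onz(p,uv,z,fish=False):
    o,d=ray(p,uv,fish); return (o+d*(z-o[2])/d[2])[:2]
def proj(p,X,fish=False):
    o,R=pose(p); c=R.T@(np.asarray(X)-o); K=p["mtx"]
    if fish:
        r=np.arctan2(np.hypot(c[0],c[1]),c[2]); n=np.hypot(c[0],c[1])+1e-12; q=c[:2]/n*r
    else: q=c[:2]/c[2]
    return np.array([q[0]*K[0,0]+K[0,2],q[1]*K[1,1]+K[1,2]])
E
python3 - <<'E'
from h import *
s=eyes.read_camera("scene"); d=eyes.read_camera("side")
f=.64
P=lambda p,u,z:np.round(onz(p,np.array(u)*f,z)*1000).tolist()
for n,u in dict(A=(398,236),B=(451,308),C=(528,511)).items(): print("seal",n,P(s,u,.086))
for n,u in dict(A=(397,358),B=(377,299),C=(384,214)).items(): print("seal side",n,P(d,u,.086))
for u in [(390,229),(436,325),(533,491)]: print("lug s",P(s,u,.076))
for u in [(399,378),(393,297),(374,218)]: print("lug d",P(d,u,.076))
for u in [(312,297),(339,340),(370,387),(402,440)]: print("bay s",P(s,u,.006))
for u in [(486,375),(467,340),(450,308),(435,280)]: print("bay d",P(d,u,.006))
print("pad",P(s,(377,218),.004),P(d,(400,444),.004)); print("jar",P(s,(508,337),.05))
for n,p in (("s",s),("d",d)):
  for t in ("can1_mid","can1_lug","station"):
    for q in models.cut_out(p,t): print(n,t,round(q["p"],2),np.round(np.array(q["centre"])/f),q["pixels"].sum())
E
```

```text
seal A [419.0, -129.0]
seal B [432.0, 55.0]
seal C [546.0, 397.0]
seal side A [423.0, -128.0]
seal side B [436.0, 54.0]
seal side C [548.0, 386.0]
lug s [417.0, -159.0]
lug s [469.0, 65.0]
lug s [518.0, 376.0]
lug d [414.0, -169.0]
lug d [474.0, 63.0]
lug d [523.0, 391.0]
bay s [597.0, -146.0]
bay s [603.0, -37.0]
bay s [606.0, 73.0]
bay s [614.0, 183.0]
bay d [602.0, -148.0]
bay d [606.0, -41.0]
bay d [610.0, 71.0]
bay d [614.0, 182.0]
pad [387.0, -253.0] [388.0, -257.0]
jar [367.0, 138.0]
s can1_mid 0.65 [209. 217.] 813
s can1_mid 0.55 [656. 468.] 2539
s can1_mid 0.46 [379. 199.] 390
s station 0.77 [338. 385.] 10466
d can1_lug 0.42 [399. 371.] 467
d station 0.79 [482. 323.] 5749
d station 0.18 [394. 451.] 518
```

Emit:
drive_tool(angular=[[0,0,0],[0,0,0],[0,0,0],[0,0,0],[0,0,0],[0,0,0],[0,0,0],[0,0,0],[0,0,0],[0,0,0]], delta_pos=[[-3.57,-0.81,0],[-3.57,-0.81,0],[-3.57,-0.81,0],[-3.57,-0.81,0],[-3.57,-0.81,0],[-3.57,-0.81,0],[-3.57,-0.81,0],[-3.57,-0.81,0],[-3.57,-0.81,0],[-3.57,-0.81,0]], gripper=[8.7,8.7,8.7,8.7,8.7,8.7,8.7,8.7,8.7,8.7], squeeze=25)

```text
time_s: 2.45
tool_pos: [0.5472, 0.3903, 0.2367]
tool_rot: [180.0, 0.0, 157.7]
force: [0.1, 0.3, -0.8]
grip_width: 0.0871
grasp_force: 0.0
```

Emit:
drive_tool(angular=[[0,0,0.134],[0,0,0.134],[0,0,0.134],[0,0,0.134],[0,0,0.134],[0,0,0.134],[0,0,0.134],[0,0,0.134],[0,0,0.134],[0,0,0.134],[0,0,0.134],[0,0,0.134],[0,0,0.134],[0,0,0.134],[0,0,0.134],[0,0,0.134],[0,0,0.134],[0,0,0.134],[0,0,0],[0,0,0]], delta_pos=[[0,0,0],[0,0,0],[0,0,0],[0,0,0],[0,0,0],[0,0,0],[0,0,0],[0,0,0],[0,0,0],[0,0,0],[0,0,0],[0,0,0],[0,0,0],[0,0,0],[0,0,0],[0,0,0],[0,0,0],[0,0,0],[0,0,0],[0,0,0]], gripper=[8.7,8.7,8.7,8.7,8.7,8.7,8.7,8.7,8.7,8.7,8.7,8.7,8.7,8.7,8.7,8.7,8.7,8.7,8.7,8.7])

```text
time_s: 4.45
tool_pos: [0.546, 0.3914, 0.2366]
tool_rot: [180.0, -0.0, 19.7]
force: [0.2, -0.2, 0.0]
grip_width: 0.0872
grasp_force: 0.0
```

```bash
cat > w.py <<'E'
# wrist look: python3 w.py name
import sys; from h import *
w=eyes.read_camera("wrist"); np.save("w.npy",w,allow_pickle=True)
im=w["pixels"][:,:,::-1].copy(); cv2.imwrite(f"pics/{sys.argv[1]}.png",cv2.resize(im,(800,600),interpolation=cv2.INTER_CUBIC))
o=telemetry.get_obs(); print(o["time_s"],np.round(o["tool_pos"],4),np.round(o["tool_rot"],1),np.round(o["qpos"]),w["origin"])
for t,z in (("can1_mid",.04),("can1_lug",.073),("seal1",.086)):
    for q in models.cut_out(w,t):
        if q["p"]>.15: print(t,round(q["p"],2),np.round(np.array(q["centre"])/.64),q["pixels"].sum(),np.round(onz(w,q["centre"],z,True)*1000))
E
python3 w.py w1
```

```text
4.5 [0.546  0.3913 0.2366] [-180.     0.    19.7] [ -58.   22.   27.   81.  -10.   80. -101.] [0.62381045 0.41886538 0.38493426]
seal1 0.57 [385. 285.] 468 [545. 396.]
```

View pics/w1.png

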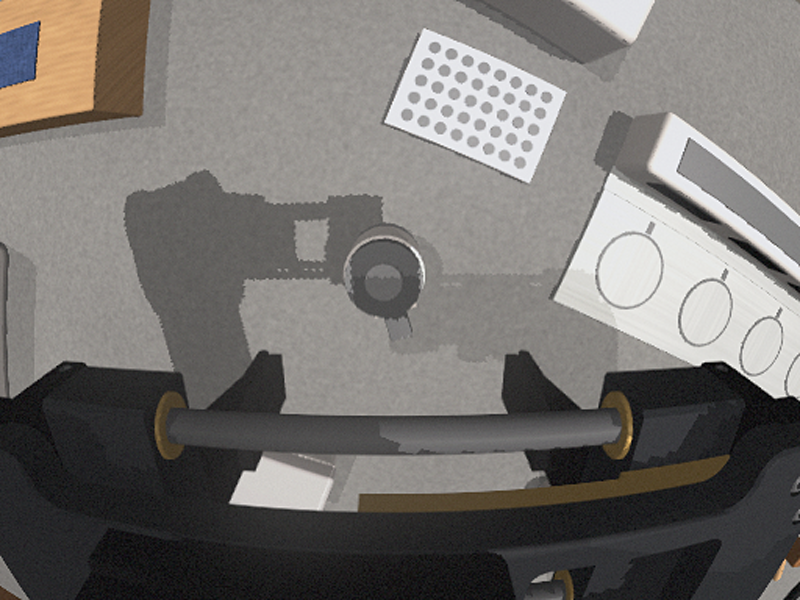

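The canister's seal is at (384,284) and its lug tip at (402,337). Bay circles show at (630,270), (706,312) and (763,346).

Run:
```python
from h import *
w=np.load("w.npy",allow_pickle=True).item()
f=.64
c=onz(w,np.array((384,284))*f,.086,True); print(c)
for u in [(402,336),(400,330)]:
    l=onz(w,np.array(u)*f,.078,True); print(l,np.degrees(np.arctan2(*(l-c)[::-1])),np.linalg.norm(l-c))
for u in [(630,270),(706,312),(763,346)]: print(onz(w,np.array(u)*f,.006,True))
```

```text
[0.54521909 0.39675551]
[0.51134437 0.37145247] -143.24175575039945 0.042281677867823
[0.51515843 0.3743522 ] -143.30393807557314 0.03749069010346172
[0.61390475 0.18366433]
[0.6091695  0.07315138]
[ 0.60447099 -0.03963192]
```

Emit:
drive_tool(angular=[[0,0,-0.099],[0,0,-0.099],[0,0,-0.099],[0,0,0],[0,0,0],[0,0,0],[0,0,0],[0,0,0],[0,0,0],[0,0,0],[0,0,0],[0,0,0],[0,0,0]], delta_pos=[[0,0,0],[0,0,0],[0,0,0],[0.25,-0.47,2.0],[0,0,3.0],[0,0,3.0],[0,0,3.0],[0,0,2.6],[0,0,2],[0,0,2],[0,0,1],[0,0,1.0],[0,0,0]], gripper=[8.7,8.7,8.7,8.7,8.7,8.7,8.7,8.7,8.7,8.7,8.7,8.7,8.7])

```text
time_s: 5.95
tool_pos: [0.5448, 0.3961, 0.0396]
tool_rot: [180.0, 0.1, 36.6]
force: [0.3, -0.5, -0.1]
grip_width: 0.0869
grasp_force: 0.0
```

Emit:
drive_tool(angular=[[0,0,0],[0,0,0],[0,0,0],[0,0,0],[0,0,0],[0,0,0],[0,0,0],[0,0,0]], delta_pos=[[0,0,0],[0,0,0],[0,0,0],[0,0,0],[0,0,0],[0,0,0],[0,0,0],[0,0,0]], gripper=[7,6.5,6,5,5,5,5,5], squeeze=25)

```text
time_s: 6.75
tool_pos: [0.5453, 0.397, 0.0412]
tool_rot: [-180.0, -0.0, 36.6]
force: [-1.3, 0.6, 2.9]
grip_width: 0.0573
grasp_force: 25.0
```

Emit:
drive_tool(angular=[[0,0,0],[0,0,0],[0,0,0],[0,0,0],[0,0,0],[0,0,0],[0,0,0],[0,0,0],[0,0,0],[0,0,0],[0,0,0],[0,0,0]], delta_pos=[[0,0,-1],[0,0,-2],[0,0,-2.5],[0,0,-2.5],[-0.9,2.65,0],[-0.9,2.65,0],[-0.9,2.65,0],[-0.9,2.65,0],[-0.9,2.65,0],[-0.9,2.65,0],[-0.9,2.65,0],[-0.9,2.65,0]], gripper=[5,5,5,5,5,5,5,5,5,5,5,5])

```text
time_s: 7.95
tool_pos: [0.6135, 0.1814, 0.1202]
tool_rot: [180.0, 0.1, 36.5]
force: [0.5, 0.8, -2.4]
grip_width: 0.0569
grasp_force: 25.0
```

Emit:
drive_tool(angular=[[0,0,-0.1365],[0,0,-0.1365],[0,0,-0.1365],[0,0,-0.1365],[0,0,-0.1365],[0,0,-0.1365],[0,0,-0.1365],[0,0,-0.1365],[0,0,-0.1365],[0,0,-0.1365],[0,0,-0.1365],[0,0,-0.1365],[0,0,-0.1365],[0,0,-0.1365],[0,0,-0.1365],[0,0,-0.1365],[0,0,-0.1365],[0,0,-0.1365],[0,0,0],[0,0,0]], delta_pos=[[0,0,0],[0,0,0],[0,0,0],[0,0,0],[0,0,0],[0,0,0],[0,0,0],[0,0,0],[0,0,0],[0,0,0],[0,0,0],[0,0,0],[0,0,0],[0,0,0],[0,0,0],[0,0,0],[0,0,0],[0,0,0],[0,0,0],[0,0,0]], gripper=[5,5,5,5,5,5,5,5,5,5,5,5,5,5,5,5,5,5,5,5])

```text
time_s: 9.95
tool_pos: [0.6135, 0.1826, 0.1202]
tool_rot: [-180.0, -0.0, 177.1]
force: [0.4, -0.2, -2.6]
grip_width: 0.0574
grasp_force: 25.0
```

```bash
python3 w.py w2
```

```text
10.0 [0.6135 0.1828 0.1203] [-180.    -0.   177.1] [-23.  21.   5.  93.  -2.  66.  69.] [0.53325367 0.18683368 0.26862986]
seal1 0.79 [396. 474.] 1272 [678. 181.]
seal1 0.57 [99.  0.] 171 [441.  58.]
seal1 0.46 [668. 355.] 2546 [625. 317.]
```

View pics/w2.png

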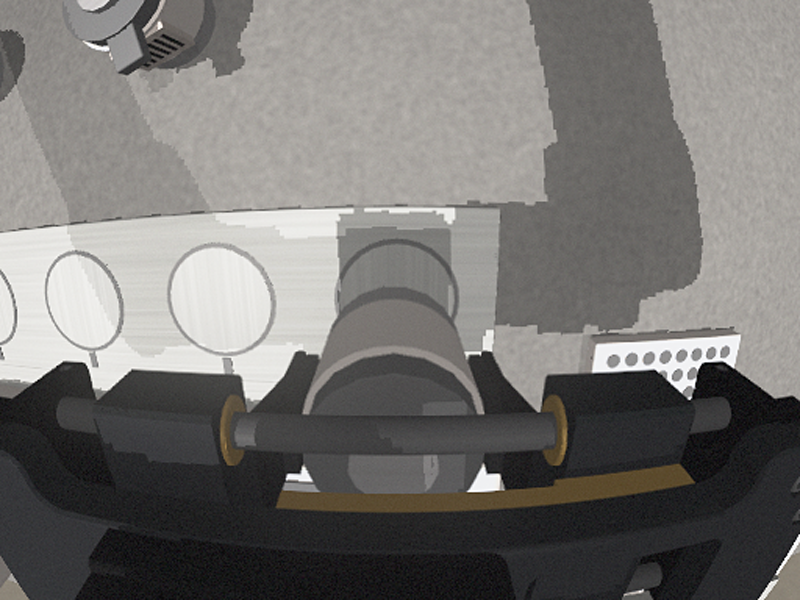

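The held canister hangs over the end bay, whose ring edges are at (338,295) and (460,297). Neighbouring bays are at (221,298) and (84,300).

Run:
```python
from h import *
w=np.load("w.npy",allow_pickle=True).item()
for u in [(338,295),(460,297),(398,241),(221,298),(84,300),(168,298),(275,300),(221,243),(221,354)]: print(u,np.round(onz(w,np.array(u)*.64,.006,True),4))
# plate front-edge for yaw
a,b=[onz(w,np.array(u)*.64,.006,True) for u in [(130,217),(498,209)]]; print(a,b,np.degrees(np.arctan2(-(b-a)[0],(b-a)[1])))
```

```text
(338, 295) [0.6092 0.1499]
(460, 297) [0.6141 0.2221]
(398, 241) [0.5788 0.1869]
(221, 298) [0.6073 0.0759]
(84, 300) [ 0.603  -0.0333]
(168, 298) [0.6053 0.038 ]
(275, 300) [0.6103 0.111 ]
(221, 243) [0.573 0.081]
(221, 354) [0.6449 0.0691]
[0.55058675 0.01869054] [0.56242178 0.24524556] -2.9903636922718477
```

Emit:
drive_tool(angular=[[0,0,-0.004],[0,0,0],[0,0,0],[0,0,0],[0,0,0],[0,0,0],[0,0,0],[0,0,0],[0,0,0]], delta_pos=[[-0.09,0.12,1],[0,0,2],[0,0,2],[0,0,1],[0,0,0.5],[0,0,0.4],[0,0,0.2],[0,0,0.2],[0,0,0]], gripper=[5,5,5,5,5,5,5,5,5])

```text
time_s: 11.05
tool_pos: [0.6149, 0.1845, 0.0479]
tool_rot: [180.0, 0.0, 177.5]
force: [0.7, 0.2, -2.8]
grip_width: 0.0576
grasp_force: 25.0
```

Emit:
drive_tool(angular=[[0,0,0],[0,0,0],[0,0,0],[0,0,0],[0,0,0],[0,0,0],[0,0,0],[0,0,0]], delta_pos=[[0,0,0],[0,0,0],[0,0,0],[0,0,0],[0,0,-1],[0,0,-3],[0,0,-4],[0,0,-4]], gripper=[6,6.5,7.5,8.2,8.2,8.2,8.2,8.2])

```text
time_s: 11.85
tool_pos: [0.6144, 0.1843, 0.1694]
tool_rot: [-180.0, -0.0, 177.5]
force: [0.9, 0.1, 0.8]
grip_width: 0.0819
grasp_force: 0.0
```

Emit:
drive_tool(angular=[[0,0,0],[0,0,0],[0,0,-0.03],[0,0,-0.06],[0,0,-0.06],[0,0,-0.06],[0,0,-0.06],[0,0,0],[0,0,0]], delta_pos=[[2.49,-1.95,-1],[2.49,-1.95,-1.5],[2.49,-1.95,-1.5],[2.49,-1.95,-1.5],[2.49,-1.95,-1],[2.49,-1.95,0],[2.49,-1.95,0],[0,0,0],[0,0,0]], gripper=[8.7,8.7,8.7,8.7,8.7,8.7,8.7,8.7,8.7])

```text
time_s: 12.75
tool_pos: [0.4446, 0.0439, 0.2337]
tool_rot: [180.0, 0.1, -167.1]
force: [0.7, -1.3, -0.1]
grip_width: 0.0868
grasp_force: 0.0
```

```bash
python3 w.py w3
```

```text
12.8 [0.4449 0.0445 0.2334] [ 1.80e+02  1.00e-01 -1.67e+02] [-17.  -7.   8. 111.   1.  76.  93.] [0.36593531 0.02542807 0.38183477]
can1_mid 0.64 [ 10. 380.] 277 [ 655. -343.]
can1_mid 0.48 [160. 198.] 370 [ 428. -151.]
seal1 0.91 [160. 203.] 385 [ 423. -127.]
seal1 0.7 [416. 268.] 459 [431.  55.]
```

View pics/w3.png

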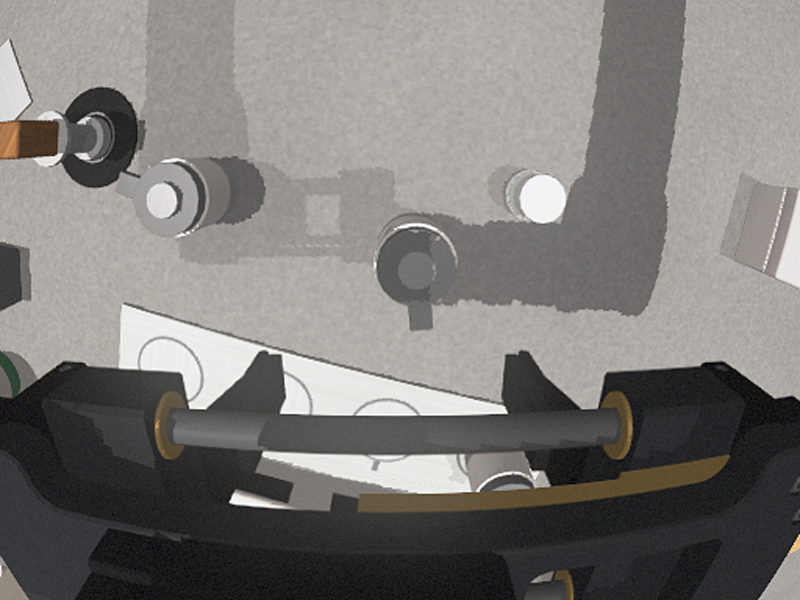

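Canister B's seal is at (416,268) with its lug tip at (421,329). Canister A's seal is at (162,201) with its lug tip near (121,181). A bay circle is at (170,368).

```bash
cat > k.py <<'E'
from h import *
def can(seal,lug,dest=None):
    w=np.load("w.npy",allow_pickle=True).item(); f=.64
    c=onz(w,np.array(seal)*f,.086,True); l=onz(w,np.array(lug)*f,.077,True)
    L=np.degrees(np.arctan2(*(l-c)[::-1])); print("can",c,"L",L,np.linalg.norm(l-c)); return c,L
def tool(dx,dy,psi):
    s,c=np.sin(np.radians(psi)),np.cos(np.radians(psi)); return round(dx*c+dy*s,4),round(dx*s-dy*c,4)
def goto(xy,psi,psi_target):
    o=telemetry.get_obs(); t=o["tool_pos"]; print("now",np.round(t,4),o["tool_rot"][2]," delta tool(at psi)",psi,tool(xy[0]-t[0],xy[1]-t[1],psi),"turn z rad",np.radians(-((psi_target-o["tool_rot"][2]+180)%360-180)))
E
python3 - <<'E'
from k import *
c,L=can((416,268),(421,329)); goto(c,L+180,L+180)
can((162,201),(121,181))
w=np.load("w.npy",allow_pickle=True).item()
for u in [(170,368),(388,430)]: print(onz(w,np.array(u)*.64,.006,True))
E
```

```text
can [0.43087078 0.0556939 ] L 18.630408822227825 0.0462960582069945
now [0.4449 0.0448 0.2327] -166.9162775774309  delta tool(at psi) 198.63040882222782 (np.float64(0.0098), np.float64(0.0148)) turn z rad -0.09680794024963459
can [ 0.42147646 -0.12538388] L -100.13270926463905 0.04300019826415109
[ 0.59608396 -0.14495389]
[0.60771763 0.07585768]
```

Emit:
drive_tool(angular=[[0,0,-0.097],[0,0,0],[0,0,0],[0,0,0],[0,0,0],[0,0,0],[0,0,0],[0,0,0],[0,0,0],[0,0,0],[0,0,0],[0,0,0]], delta_pos=[[0,0,0],[0.98,1.48,1.3],[0,0,3.0],[0,0,3.0],[0,0,3.0],[0,0,3],[0,0,2],[0,0,2],[0,0,1],[0,0,1.0],[0,0,0],[0,0,0]], gripper=[8.7,8.7,8.7,8.7,8.7,8.7,8.7,8.7,8.7,8.7,8.7,8.7])

```text
time_s: 14.15
tool_pos: [0.4309, 0.055, 0.04]
tool_rot: [-180.0, 0.0, -161.4]
force: [-0.6, -0.1, -0.0]
grip_width: 0.0867
grasp_force: 0.0
```

Emit:
drive_tool(angular=[[0,0,0],[0,0,0],[0,0,0],[0,0,0],[0,0,0],[0,0,0],[0,0,0],[0,0,0]], delta_pos=[[0,0,0],[0,0,0],[0,0,0],[0,0,0],[0,0,0],[0,0,0],[0,0,0],[0,0,0]], gripper=[7,6.5,6,5,5,5,5,5], squeeze=25)

```text
time_s: 14.95
tool_pos: [0.4305, 0.0552, 0.0398]
tool_rot: [180.0, 0.0, -161.4]
force: [-1.4, 1.6, 4.2]
grip_width: 0.0575
grasp_force: 25.0
```

Emit:
drive_tool(angular=[[0,0,0],[0,0,0],[0,0,0],[0,0,0],[0,0,0],[0,0,0],[0,0,0],[0,0,0],[0,0,0],[0,0,0],[0,0,0],[0,0,0.0925],[0,0,0.0925],[0,0,0.0925],[0,0,0.0925],[0,0,0],[0,0,0]], delta_pos=[[0,0,-1],[0,0,-2],[0,0,-2.5],[0,0,-2.5],[-2.505,-0.555,0],[-2.505,-0.555,0],[-2.505,-0.555,0],[-2.505,-0.555,0],[-2.505,-0.555,0],[-2.505,-0.555,0],[-2.505,-0.555,0],[0,0,0],[0,0,0],[0,0,0],[0,0,0],[0,0,0],[0,0,0]], gripper=[5,5,5,5,5,5,5,5,5,5,5,5,5,5,5,5,5])

```text
time_s: 16.65
tool_pos: [0.6086, 0.0736, 0.1193]
tool_rot: [-180.0, -0.0, 177.5]
force: [0.4, -0.7, -3.3]
grip_width: 0.0574
grasp_force: 25.0
```

```bash
python3 w.py w4
```

```text
16.7 [0.6088 0.0737 0.1194] [-180.    -0.   177.5] [-19.  19.  12.  97.  -4.  65.  81.] [0.52843566 0.07723859 0.26773352]
can1_lug 0.22 [395. 385.] 9357 [630.  74.]
seal1 0.97 [636. 353.] 714 [616. 188.]
seal1 0.85 [392. 476.] 1337 [674.  70.]
seal1 0.75 [ 8. 17.] 211 [ 425. -114.]
```

View pics/w4.png

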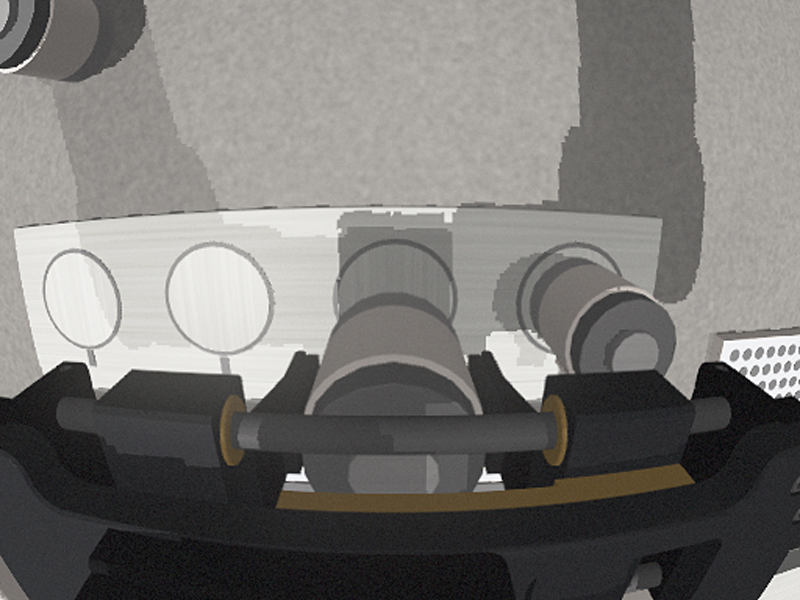

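The held canister is over bay 3, with ring edges at (335,297) and (457,297). Canister C stands in bay 4, with its seal at (636,353).

Emit:
drive_tool(angular=[[0,0,0],[0,0,0],[0,0,0],[0,0,0],[0,0,0],[0,0,0],[0,0,0],[0,0,0],[0,0,0]], delta_pos=[[-0.07,0.13,1],[0,0,2],[0,0,2],[0,0,1],[0,0,0.5],[0,0,0.4],[0,0,0.2],[0,0,0.2],[0,0,0]], gripper=[5,5,5,5,5,5,5,5,5])

```text
time_s: 17.75
tool_pos: [0.61, 0.0752, 0.0469]
tool_rot: [180.0, 0.0, 177.4]
force: [0.0, 0.5, -2.9]
grip_width: 0.0572
grasp_force: 25.0
```

Emit:
drive_tool(angular=[[0,0,0],[0,0,0],[0,0,0],[0,0,0],[0,0,0],[0,0,0],[0,0,0],[0,0,0]], delta_pos=[[0,0,0],[0,0,0],[0,0,0],[0,0,0],[0,0,-1],[0,0,-3],[0,0,-4],[0,0,-4]], gripper=[6,6.5,7.5,8.2,8.2,8.2,8.2,8.2])

```text
time_s: 18.55
tool_pos: [0.6095, 0.075, 0.1684]
tool_rot: [-180.0, -0.0, 177.4]
force: [0.4, -0.4, -0.1]
grip_width: 0.0819
grasp_force: 0.0
```

Emit:
drive_tool(angular=[[0,0,0],[0,0,0],[0,0,0],[0,0,0],[0,0,0],[0,0,0],[0,0,0],[0,0,0]], delta_pos=[[2.23,-2.62,-0.8],[2.23,-2.62,-0.8],[2.23,-2.62,-0.8],[2.23,-2.62,-0.8],[2.23,-2.62,-0.8],[2.23,-2.62,-0.8],[2.23,-2.62,-0.8],[2.23,-2.62,-0.8]], gripper=[8.7,8.7,8.7,8.7,8.7,8.7,8.7,8.7])

```text
time_s: 19.35
tool_pos: [0.4209, -0.1272, 0.2318]
tool_rot: [180.0, 0.1, 177.4]
force: [0.1, -0.2, 0.5]
grip_width: 0.0868
grasp_force: 0.0
```

Emit:
drive_tool(angular=[[0,0,0.1308],[0,0,0.1308],[0,0,0.1308],[0,0,0.1308],[0,0,0.1308],[0,0,0.1308],[0,0,0.1308],[0,0,0.1308],[0,0,0.1308],[0,0,0.1308],[0,0,0.1308],[0,0,0.1308],[0,0,0.1308],[0,0,0],[0,0,0]], delta_pos=[[0,0,0],[0,0,0],[0,0,0],[0,0,0],[0,0,0],[0,0,0],[0,0,0],[0,0,0],[0,0,0],[0,0,0],[0,0,0],[0,0,0],[0,0,0],[0,0,0],[0,0,0]], gripper=[8.7,8.7,8.7,8.7,8.7,8.7,8.7,8.7,8.7,8.7,8.7,8.7,8.7,8.7,8.7])

```text
time_s: 20.85
tool_pos: [0.422, -0.1262, 0.2311]
tool_rot: [180.0, -0.0, 80.1]
force: [-0.3, 0.4, -0.4]
grip_width: 0.0873
grasp_force: 0.0
```

```bash
python3 w.py w5
```

```text
20.9 [ 0.422  -0.1262  0.231 ] [180.   -0.   80.1] [ -2.  -8.  14. 112.   2.  76.   1.] [ 0.43695058 -0.04592221  0.37950028]
can1_mid 0.39 [586.  10.] 733 [605.  54.]
seal1 0.64 [387. 297.] 482 [ 418. -133.]
seal1 0.34 [378. 380.] 1744 [ 401. -192.]
```

View pics/w5.png

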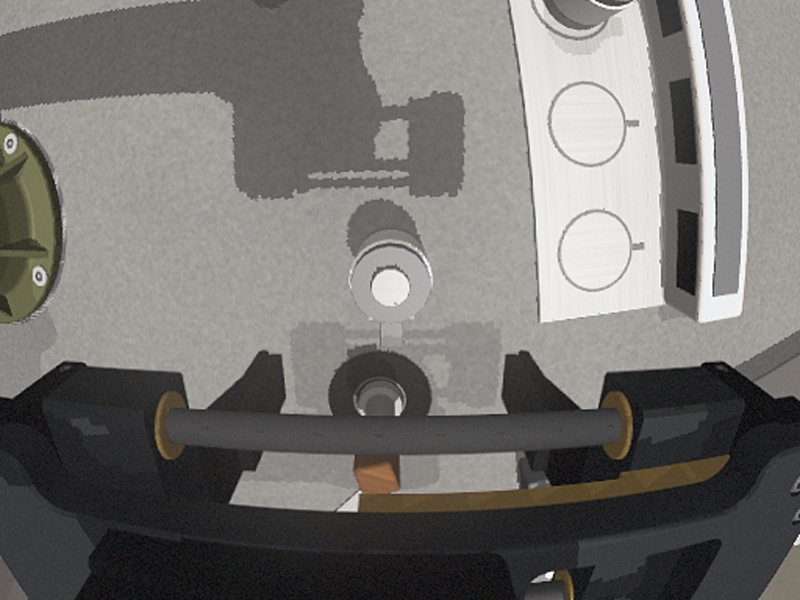

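Canister A's seal is at (390,287) with its lug tip at (391,346). Bays 1 and 2 are at (595,250) and (588,124).

Run:
```python
from k import *
c,L=can((390,287),(391,346)); goto(c,L+180,L+180)
w=np.load("w.npy",allow_pickle=True).item()
for u in [(595,250),(588,124)]: print(onz(w,np.array(u)*.64,.006,True))
for u in [(643,246),(637,123)]: print(onz(w,np.array(u)*.64,.006,True))
print(onz(w,np.array((380,396))*.64,.004,True))
```

```text
can [ 0.42110929 -0.12647673] L -99.20406844968241 0.04570980292236381
now [ 0.422  -0.1261  0.2307] 80.02794762869495  delta tool(at psi) 80.79593155031759 (np.float64(-0.0006), np.float64(-0.0008)) turn z rad -0.01340384803469346
[ 0.59868121 -0.14543476]
[ 0.60414193 -0.0365607 ]
[ 0.64838385 -0.14865808]
[ 0.65274847 -0.03853235]
[ 0.38954962 -0.24954458]
```

Emit:
drive_tool(angular=[[0,0,-0.013],[0,0,0],[0,0,0],[0,0,0],[0,0,0],[0,0,0],[0,0,0],[0,0,0],[0,0,0],[0,0,0],[0,0,0],[0,0,0]], delta_pos=[[-0.06,-0.08,1.1],[0,0,3],[0,0,3.0],[0,0,3.0],[0,0,3.0],[0,0,2],[0,0,2],[0,0,1],[0,0,1.0],[0,0,0],[0,0,0],[0,0,0]], gripper=[8.7,8.7,8.7,8.7,8.7,8.7,8.7,8.7,8.7,8.7,8.7,8.7])

```text
time_s: 22.25
tool_pos: [0.4219, -0.1267, 0.0404]
tool_rot: [179.9, -0.0, 80.7]
force: [0.0, -0.4, 0.3]
grip_width: 0.0868
grasp_force: 0.0
```

Emit:
drive_tool(angular=[[0,0,0],[0,0,0],[0,0,0],[0,0,0],[0,0,0],[0,0,0],[0,0,0],[0,0,0]], delta_pos=[[0,0,0],[0,0,0],[0,0,0],[0,0,0],[0,0,0],[0,0,0],[0,0,0],[0,0,0]], gripper=[7,6.5,6,5,5,5,5,5], squeeze=25)

```text
time_s: 23.05
tool_pos: [0.4207, -0.1264, 0.0396]
tool_rot: [-180.0, -0.0, 80.7]
force: [-2.7, 0.5, 3.4]
grip_width: 0.0574
grasp_force: 25.0
```

Emit:
drive_tool(angular=[[0,0,0],[0,0,0],[0,0,0],[0,0,0],[0,0,0],[0,0,0],[0,0,0],[0,0,0],[0,0,0],[0,0,0],[0,0,0]], delta_pos=[[0,0,-1],[0,0,-2],[0,0,-2.5],[0,0,-2.5],[0.143,2.563,0],[0.143,2.563,0],[0.143,2.563,0],[0.143,2.563,0],[0.143,2.563,0],[0.143,2.563,0],[0.143,2.563,0]], gripper=[5,5,5,5,5,5,5,5,5,5,5])

```text
time_s: 24.15
tool_pos: [0.6006, -0.1456, 0.1191]
tool_rot: [-180.0, 0.0, 80.7]
force: [0.1, 0.2, -2.4]
grip_width: 0.0578
grasp_force: 25.0
```

Emit:
drive_tool(angular=[[0,0,-0.1298],[0,0,-0.1298],[0,0,-0.1298],[0,0,-0.1298],[0,0,-0.1298],[0,0,-0.1298],[0,0,-0.1298],[0,0,-0.1298],[0,0,-0.1298],[0,0,-0.1298],[0,0,-0.1298],[0,0,-0.1298],[0,0,-0.1298],[0,0,0],[0,0,0]], delta_pos=[[0,0,0],[0,0,0],[0,0,0],[0,0,0],[0,0,0],[0,0,0],[0,0,0],[0,0,0],[0,0,0],[0,0,0],[0,0,0],[0,0,0],[0,0,0],[0,0,0],[0,0,0]], gripper=[5,5,5,5,5,5,5,5,5,5,5,5,5,5,5])

```text
time_s: 25.65
tool_pos: [0.5995, -0.1457, 0.1193]
tool_rot: [180.0, -0.0, 177.2]
force: [-0.4, -0.2, -3.1]
grip_width: 0.0578
grasp_force: 25.0
```

Emit:
drive_tool(angular=[[0,0,-0.004],[0,0,0],[0,0,0],[0,0,0],[0,0,0],[0,0,0],[0,0,0],[0,0,0],[0,0,0]], delta_pos=[[0,0.07,1],[0,0,2],[0,0,2],[0,0,1],[0,0,0.5],[0,0,0.4],[0,0,0.2],[0,0,0.2],[0,0,0]], gripper=[5,5,5,5,5,5,5,5,5])

```text
time_s: 26.55
tool_pos: [0.6, -0.145, 0.0469]
tool_rot: [-180.0, 0.0, 177.6]
force: [0.5, 0.8, -2.6]
grip_width: 0.0574
grasp_force: 25.0
```

Emit:
drive_tool(angular=[[0,0,0],[0,0,0],[0,0,0],[0,0,0],[0,0,0],[0,0,0],[0,0,0],[0,0,0],[0,0,0],[0,0,0],[0,0,0],[0,0,0],[0,0,0]], delta_pos=[[0,0,0],[0,0,0],[0,0,0],[0,0,0],[0,0,-1],[0,0,-3],[0,0,-4],[0,0,-4],[4,3.5,-1],[4,3.5,-1],[4,3.5,-1],[4,3.5,-1],[0,0,0]], gripper=[6,6.5,7.5,8.2,8.2,8.2,8.2,8.2,8.2,8.2,8.2,8.2,8.2])

```text
time_s: 27.85
tool_pos: [0.4547, -0.0047, 0.2058]
tool_rot: [179.9, 0.1, 178.0]
force: [0.6, 0.7, 0.1]
grip_width: 0.0821
grasp_force: 0.0
```

```bash
python3 w.py w6
python3 - <<'E'
from h import *
s=eyes.read_camera("scene"); d=eyes.read_camera("side")
f=cv2.resize(s["pixels"][160:330,140:310,::-1],(400,400),interpolation=cv2.INTER_CUBIC); g=cv2.resize(d["pixels"][130:260,240:370,::-1],(400,400),interpolation=cv2.INTER_CUBIC)
cv2.imwrite("pics/sd6.png",np.hstack([f,g]))
E
```

```text
27.9 [ 0.4567 -0.0073  0.2055] [-180.     0.2  177.9] [  3.  -4.  -5. 112.  -0.  72.  86.] [ 0.37404182 -0.00203119  0.35405099]
seal1 0.47 [505. 484.] 108 [605.  74.]
```

View pics/w6.png

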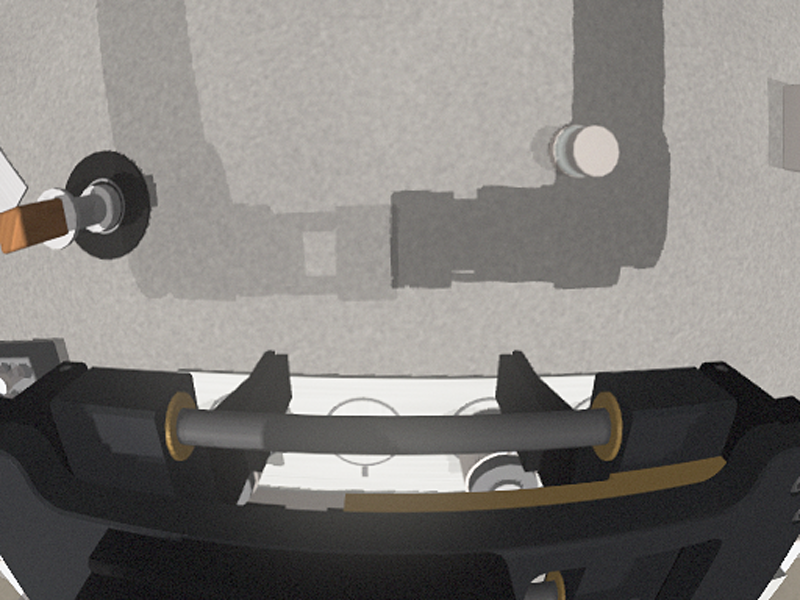

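View pics/sd6.png

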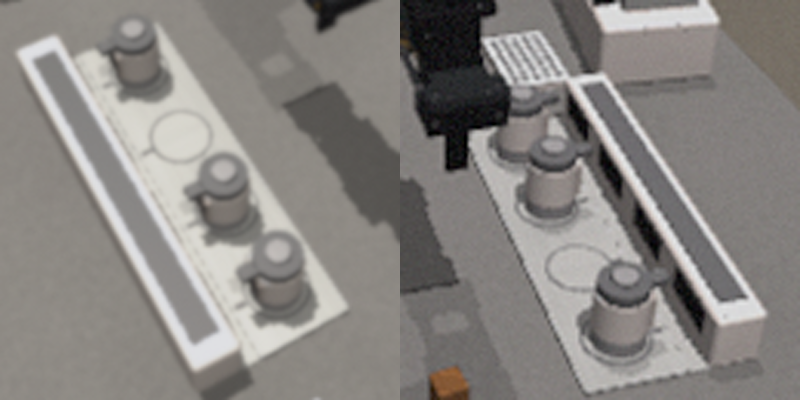

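All three canisters stand in bays 1, 3 and 4 with their lugs toward the reader. The punch is on its pad at (105,205) in the wrist view.

Emit:
drive_tool(angular=[[0,0,0],[0,0,0],[0,0,0],[0,0,0],[0,0,0],[0,0,0],[0,0,0],[0,0,0]], delta_pos=[[0.85,-3.53,-1.0],[0.85,-3.53,-1],[0.85,-3.53,-1],[0.85,-3.53,0],[0.85,-3.53,0],[0.85,-3.53,0],[0.85,-3.53,0],[0,0,0]], gripper=[8.7,8.7,8.7,8.7,8.7,8.7,8.7,8.7])

```text
time_s: 28.95
tool_pos: [0.3852, -0.26, 0.2332]
tool_rot: [-179.9, -0.1, 177.0]
force: [0.1, 0.8, -0.3]
grip_width: 0.087
grasp_force: 0.0
```

Emit:
drive_tool(angular=[[0,0,0.1315],[0,0,0.1315],[0,0,0.1315],[0,0,0.1315],[0,0,0.1315],[0,0,0.1315],[0,0,0.1315],[0,0,0.1315],[0,0,0.1315],[0,0,0.1315],[0,0,0.1315],[0,0,0.1315],[0,0,0.1315],[0,0,0],[0,0,0]], delta_pos=[[0,0,0],[0,0,0],[0,0,0],[0,0,0],[0,0,0],[0,0,0],[0,0,0],[0,0,0],[0,0,0],[0,0,0],[0,0,0],[0,0,0],[0,0,0],[0,0,0],[0,0,0]], gripper=[8.7,8.7,8.7,8.7,8.7,8.7,8.7,8.7,8.7,8.7,8.7,8.7,8.7,8.7,8.7])

```text
time_s: 30.45
tool_pos: [0.3876, -0.2541, 0.2331]
tool_rot: [-179.9, -0.0, 79.8]
force: [0.4, 0.4, 0.5]
grip_width: 0.0868
grasp_force: 0.0
```

```bash
python3 w.py w7
```

```text
30.5 [ 0.3876 -0.254   0.2332] [-180.    -0.    79.8] [ 21.  -5.   9. 109.   1.  76.  19.] [ 0.40330954 -0.17393926  0.38154614]
can1_lug 0.59 [389. 231.] 2463 [ 392. -220.]
seal1 0.54 [666.  85.] 380 [ 603. -143.]
```

View pics/w7.png

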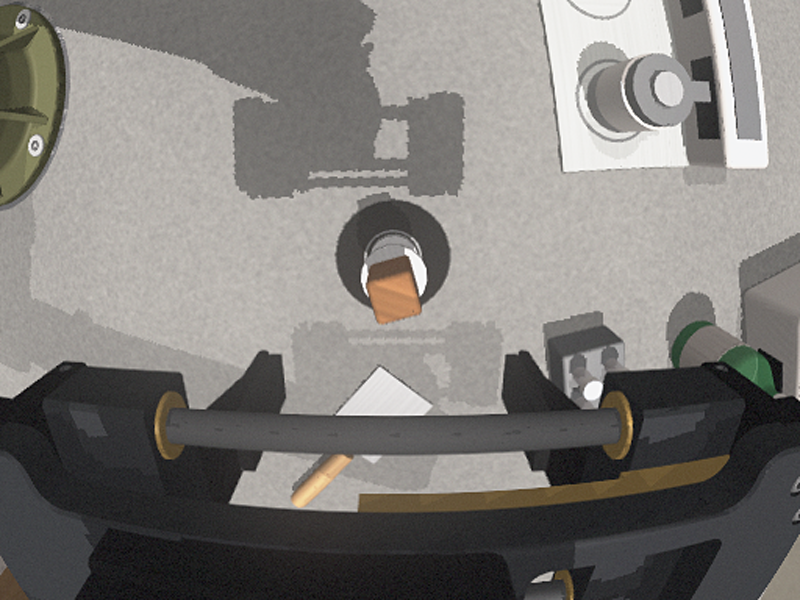

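The punch grip's top face is around (395,298), slightly rotated, with the pad centre near (393,255). Canister A stands in bay 1 with its lug at (702,92), pointing at the reader. I'll fit the top face next.

Run:
```python
from k import *
w=np.load("w.npy",allow_pickle=True).item(); im=w["pixels"].astype(int)
R,G,B=im[...,0],im[...,1],im[...,2]
m=((R-B>50)&(R>150)).astype(np.uint8); m[:160]=0;m[215:]=0;m[:,:220]=0;m[:,290:]=0
n,l,s,c=cv2.connectedComponentsWithStats(m); k=1+np.argmax(s[1:,4]); ys,xs=np.nonzero(l==k); print(s[k],np.percentile(R[l==k],[0,50,100]))
P=np.array([onz(w,(x,y),.124,True)*1000 for x,y in zip(xs,ys)],np.float32)
r=cv2.minAreaRect(P); print(r); print(np.round(cv2.boxPoints(r),1).tolist())
c=np.array(r[0])/1000; a=r[2]
# psi whose closing axis (psi-90) matches a face normal
o=telemetry.get_obs()["tool_rot"][2]
a=min([a+90*i for i in range(-4,5)],key=lambda q:abs(q-o)); print("psi",a); goto(c,a,a)
c,L=can((670,86),(709,91))
crop=w["pixels"][120:240,190:350,::-1]; cv2.imwrite("pics/w7c.png",cv2.resize(crop,(800,600),interpolation=cv2.INTER_CUBIC))
```

```text
[236 175  33  33 785] [151. 192. 223.]
((389.3463439941406, -251.4583740234375), (26.164093017578125, 26.434539794921875), 5.870357990264893)
[[375.0, -239.60000610351562], [377.70001220703125, -265.8999938964844], [403.70001220703125, -263.29998779296875], [401.0, -237.0]]
psi 95.87035799026489
now [ 0.3877 -0.2539  0.2334] 79.7275656791191  delta tool(at psi) 95.87035799026489 (np.float64(0.0023), np.float64(0.0019)) turn z rad -0.2817448762951191
can [ 0.60657125 -0.14343844] L -3.7530368015099866 0.04423064480417862
```

View pics/w7c.png

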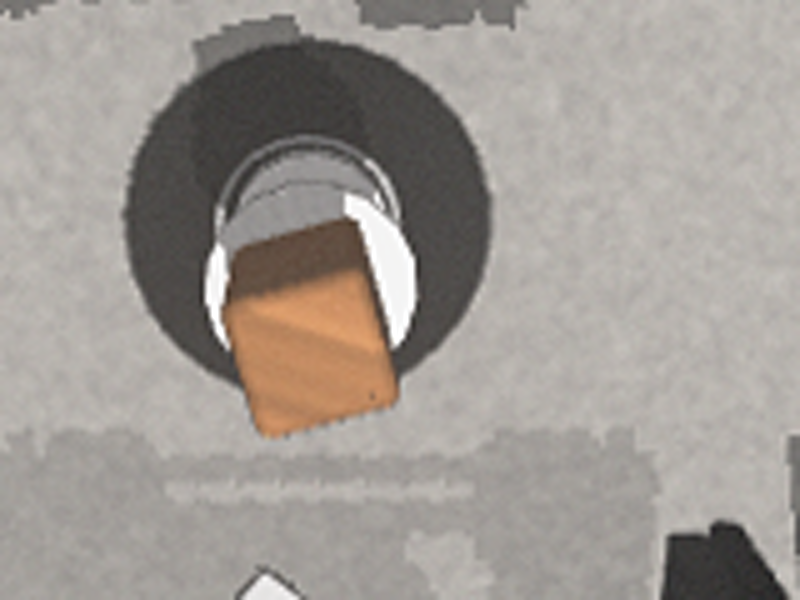

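The grip's top-face corners in the crop are (225,310), (365,265), (398,395) and (268,435), which agrees with the fitted 16° turn.

Emit:
drive_tool(angular=[[0,0,-0.141],[0,0,-0.141],[0,0,0],[0,0,0],[0,0,0],[0,0,0],[0,0,0],[0,0,0],[0,0,0],[0,0,0],[0,0,0]], delta_pos=[[0,0,0],[0,0,0],[0.23,0.19,1.3],[0,0,3],[0,0,3],[0,0,3],[0,0,2],[0,0,1],[0,0,1],[0,0,0],[0,0,0]], gripper=[8.7,8.7,8.7,8.7,8.7,8.7,8.7,8.7,8.7,8.7,8.7])

```text
time_s: 31.75
tool_pos: [0.3898, -0.2516, 0.0911]
tool_rot: [179.9, 0.0, 95.8]
force: [0.5, 0.7, 0.3]
grip_width: 0.0871
grasp_force: 0.0
```

Emit:
drive_tool(angular=[[0,0,0],[0,0,0],[0,0,0],[0,0,0],[0,0,0],[0,0,0],[0,0,0],[0,0,0],[0,0,0],[0,0,0],[0,0,0],[0,0,0]], delta_pos=[[0,0,0],[0,0,0],[0,0,0],[0,0,0],[0,0,0],[0,0,0],[0,0,0],[0,0,0],[0,0,0],[0,0,0],[0,0,0],[0,0,0]], gripper=[7,6,5,4.3,3.8,3.4,3.1,2,2,2,2,2], squeeze=45)

```text
time_s: 32.95
tool_pos: [0.3892, -0.2513, 0.0904]
tool_rot: [-180.0, -0.0, 95.8]
force: [-0.3, 0.6, -0.7]
grip_width: 0.0274
grasp_force: 45.0
```

Emit:
drive_tool(angular=[[0,0,0],[0,0,0],[0,0,0],[0,0,0],[0,0,0],[0,0,0],[0,0,0],[0,0,0],[0,0,0],[0,0,0],[0,0,0],[0,0,0],[0,0,0],[0,0,0],[0,0,0],[0,0,0]], delta_pos=[[0,0,-1],[0,0,-3],[0,0,-3.5],[0,0,-3.5],[0,0,-3],[2.2,2.69,0],[2.2,2.69,0],[2.2,2.69,0],[2.2,2.69,0],[2.2,2.69,0],[2.2,2.69,0],[2.2,2.69,0],[2.2,2.69,0],[2.2,2.69,0],[0,0,0],[0,0,0]], gripper=[2,2,2,2,2,2,2,2,2,2,2,2,2,2,2,2])

```text
time_s: 34.55
tool_pos: [0.6099, -0.0289, 0.2301]
tool_rot: [-179.9, -0.0, 95.9]
force: [-0.0, 0.0, -3.1]
grip_width: 0.0278
grasp_force: 45.0
```

```bash
python3 w.py w8
```

```text
34.6 [ 0.6096 -0.0303  0.2303] [-179.9    0.    95.8] [ 4. 14. -4. 90.  1. 77.  5.] [0.60284675 0.05219184 0.3784886 ]
seal1 0.83 [410. 126.] 597 [610.  75.]
seal1 0.17 [428.  15.] 1002 [614. 149.]
```

View pics/w8.png

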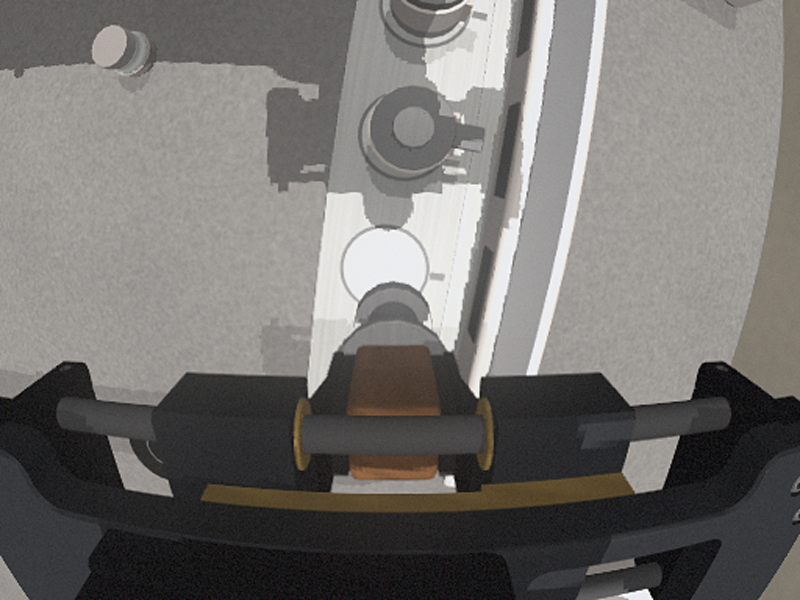

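Canister B's seal is at (412,127) with its lug tip at (484,139), and its ring shows evenly around the foot. The empty bay 2 is at (385,267).

Run:
```python
from k import *
c,L=can((412,127),(484,139))
w=np.load("w.npy",allow_pickle=True).item()
a,b=[onz(w,np.array(u)*.64,.006,True) for u in [(385,267),(445,278)]]; print(a,b,np.degrees(np.arctan2(*(b-a)[::-1])))
a,b=[onz(w,np.array(u)*.64,.065,True) for u in [(529,376),(604,20)]]; print(a,b,np.degrees(np.arctan2(-(b-a)[0],(b-a)[1])))
goto((.610,.0752),95.8,95.8)
```

```text
can [0.61177608 0.07430816] L -1.2634805740001742 0.0472640327151131
[ 0.60455181 -0.03516135] [ 0.65504323 -0.03923583] -4.61356397021885
[ 0.72338435 -0.09493406] [0.74042492 0.17907267] -3.558660095568414
now [ 0.6095 -0.0313  0.2307] 95.69914277072107  delta tool(at psi) 95.8 (np.float64(0.1059), np.float64(0.0113)) turn z rad -0.0017602907253558998
```

Emit:
drive_tool(angular=[[0,0,0],[0,0,0],[0,0,0],[0,0,0],[0,0,0]], delta_pos=[[2.65,0.28,0],[2.65,0.28,0],[2.65,0.28,0],[2.65,0.28,0],[0,0,0]], gripper=[2,2,2,2,2])

```text
time_s: 35.25
tool_pos: [0.6096, 0.082, 0.2309]
tool_rot: [180.0, -0.2, 96.2]
force: [0.7, 0.8, -3.6]
grip_width: 0.0276
grasp_force: 45.0
```

Emit:
drive_tool(angular=[[0,0,0],[0,0,0],[0,0,0],[0,0,0],[0,0,0],[0,0,0],[0,0,0],[0,0,0]], delta_pos=[[0,0,1.5],[0,0,1.5],[0,0,1],[0,0,0.5],[0,0,0.2],[0,0,0],[0,0,0],[0,0,0]], gripper=[2,2,2,2,2,2,2,2])

```text
time_s: 36.05
tool_pos: [0.6109, 0.0768, 0.1843]
tool_rot: [179.9, -0.0, 95.8]
force: [-0.2, -0.6, -3.0]
grip_width: 0.028
grasp_force: 45.0
```

Emit:
drive_tool(angular=[[0,0,0],[0,0,0],[0,0,0],[0,0,0],[0,0,0],[0,0,0],[0,0,0],[0,0,0],[0,0,0],[0,0,0]], delta_pos=[[-0.15,0,0],[0,0,0],[0,0,0.1],[0,0,0.1],[0,0,0.1],[0,0,0.1],[0,0,0.1],[0,0,0.05],[0,0,0.05],[0,0,0]], gripper=[2,2,2,2,2,2,2,2,2,2])

```text
time_s: 37.05
tool_pos: [0.6107, 0.0753, 0.1784]
tool_rot: [180.0, -0.0, 95.8]
force: [-1.9, 0.2, 3.4]
grip_width: 0.0276
grasp_force: 45.0
```

Contact force is starting. I'll press slowly.

Emit:
drive_tool(angular=[[0,0,0],[0,0,0],[0,0,0],[0,0,0],[0,0,0],[0,0,0],[0,0,0],[0,0,0],[0,0,0],[0,0,0]], delta_pos=[[0,0,0.05],[0,0,0.05],[0,0,0.05],[0,0,0.05],[0,0,0.05],[0,0,0.05],[0,0,0.05],[0,0,0.05],[0,0,0.05],[0,0,0]], gripper=[2,2,2,2,2,2,2,2,2,2])

```text
time_s: 38.05
tool_pos: [0.6107, 0.0753, 0.1737]
tool_rot: [180.0, -0.0, 95.8]
force: [-3.0, -0.4, 4.4]
grip_width: 0.0277
grasp_force: 45.0
```

Emit:
drive_tool(angular=[[0,0,0],[0,0,0],[0,0,0],[0,0,0],[0,0,0]], delta_pos=[[0,0,0.05],[0,0,0.05],[0,0,0.03],[0,0,0],[0,0,0]], gripper=[2,2,2,2,2])

```text
time_s: 38.55
tool_pos: [0.6107, 0.0752, 0.1724]
tool_rot: [180.0, -0.0, 95.8]
force: [-2.7, -0.3, 6.0]
grip_width: 0.0279
grasp_force: 45.0
```

Emit:
drive_tool(angular=[[0,0,0],[0,0,0],[0,0,0],[0,0,0]], delta_pos=[[0,0,0.03],[0,0,0.02],[0,0,0],[0,0,0]], gripper=[2,2,2,2])

```text
time_s: 38.95
tool_pos: [0.6107, 0.0753, 0.1724]
tool_rot: [180.0, -0.0, 95.8]
force: [-4.7, -0.5, 7.7]
grip_width: 0.0279
grasp_force: 45.0
```

Emit:
drive_tool(angular=[[0,0,0],[0,0,0],[0,0,0],[0,0,0],[0,0,0]], delta_pos=[[0,0,0.04],[0,0,0.03],[0,0,0.03],[0,0,0],[0,0,0]], gripper=[2,2,2,2,2])

```text
time_s: 39.45
tool_pos: [0.6108, 0.0753, 0.1724]
tool_rot: [179.9, 0.0, 95.8]
force: [-4.8, -1.4, 13.1]
grip_width: 0.0275
grasp_force: 45.0
```

Emit:
drive_tool(angular=[[0,0,0],[0,0,0],[0,0,0],[0,0,0],[0,0,0],[0,0,0],[0,0,0],[0,0,0],[0,0,0],[0,0,0]], delta_pos=[[0,0,-0.1],[0,0,-0.1],[0,0,-0.1],[0,0,-0.2],[0,0,-0.4],[0,0,-1],[0,0,-2],[0,0,-2],[0,0,0],[0,0,0]], gripper=[2,2,2,2,2,2,2,2,2,2])

```text
time_s: 40.45
tool_pos: [0.6109, 0.0753, 0.2295]
tool_rot: [179.9, -0.0, 95.8]
force: [0.2, -0.2, -3.5]
grip_width: 0.0278
grasp_force: 45.0
```

```bash
python3 w.py w9
python3 - <<'E'
from k import *
goto((.6149,.1845),95.8,95.8)
E
```

```text
40.5 [0.6102 0.0752 0.2285] [-180.     0.    95.8] [-3. 15. -7. 89.  2. 77. -5.] [0.60353865 0.15634356 0.37791828]
seal1 0.83 [417. 123.] 536 [616. 181.]
seal1 0.63 [395. 280.] 123 [613.  80.]
now [0.6099 0.0751 0.2278] 95.81735266965151  delta tool(at psi) 95.8 (np.float64(0.1083), np.float64(0.016)) turn z rad 0.0003028612194300885
```

Run:
```python
from h import *
w=np.load("w.npy",allow_pickle=True).item()
cv2.imwrite("pics/w9c.png",cv2.resize(w["pixels"][20:140,190:350,::-1],(800,600),interpolation=cv2.INTER_CUBIC))
```

```text
(no output)
```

View pics/w9c.png

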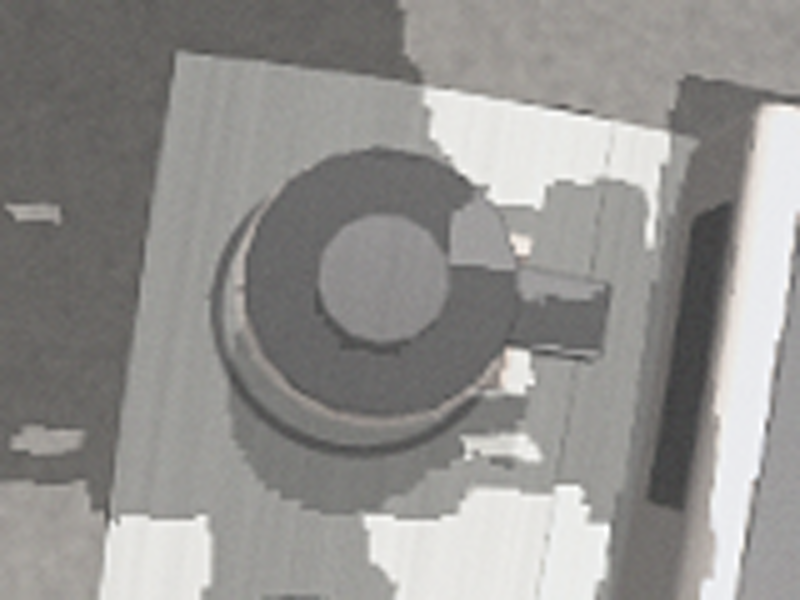

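In the crop, canister C's seal is at (383,278), its lug tip is at (605,320), and the plate's end edge runs from (177,53) to (695,135).

Run:
```python
from k import *
w=np.load("w.npy",allow_pickle=True).item()
q=lambda u:np.array(u)/5+[190,20]
z=lambda u,h:onz(w,q(u),h,True)
print("seal",z((383,278),.092),"lid",z((381,283),.086),"tip",z((605,320),.082))
l=z((605,320),.082)-z((381,283),.086);print(np.degrees(np.arctan2(l[1],l[0])))
a,b=z((177,53),.006),z((695,135),.006);e=(b-a)/np.linalg.norm(b-a);print(a,b,np.degrees(np.arctan2(*(b-a)[::-1])))
n=np.array([-e[1],e[0]]);print("edge distance of can",-(z((381,283),.086)-a)@n*1000)
```

```text
seal [0.61524074 0.18380343] lid [0.61520542 0.18335052] tip [0.66021296 0.18216798]
-1.5050498425325973
[0.56254847 0.24505404] [0.69270467 0.24033661] -2.075742104797661
edge distance of can 59.75577070007451
```

Emit:
drive_tool(angular=[[0,0,0],[0,0,0],[0,0,0],[0,0,0],[0,0,0],[0,0,0],[0,0,0],[0,0,0],[0,0,0],[0,0,0]], delta_pos=[[2.7,0.39,0],[2.7,0.39,0],[2.7,0.39,0],[2.7,0.39,0],[0,0,1.5],[0,0,1.5],[0,0,1],[0,0,0.3],[0,0,0],[0,0,0]], gripper=[2,2,2,2,2,2,2,2,2,2])

```text
time_s: 41.65
tool_pos: [0.6157, 0.1837, 0.1868]
tool_rot: [179.9, -0.0, 95.8]
force: [0.4, 0.4, -2.4]
grip_width: 0.0277
grasp_force: 45.0
```

Emit:
drive_tool(angular=[[0,0,0],[0,0,0],[0,0,0],[0,0,0],[0,0,0],[0,0,0],[0,0,0],[0,0,0],[0,0,0],[0,0,0]], delta_pos=[[0,-0.05,0],[0,0,0],[0,0,0.15],[0,0,0.15],[0,0,0.15],[0,0,0.1],[0,0,0.1],[0,0,0.1],[0,0,0.05],[0,0,0]], gripper=[2,2,2,2,2,2,2,2,2,2])

```text
time_s: 42.65
tool_pos: [0.6147, 0.1842, 0.1785]
tool_rot: [180.0, -0.0, 95.8]
force: [0.0, 0.2, -1.5]
grip_width: 0.0282
grasp_force: 45.0
```

Emit:
drive_tool(angular=[[0,0,0],[0,0,0],[0,0,0],[0,0,0],[0,0,0],[0,0,0],[0,0,0],[0,0,0],[0,0,0],[0,0,0],[0,0,0],[0,0,0],[0,0,0],[0,0,0]], delta_pos=[[0,0,0.05],[0,0,0.05],[0,0,0.05],[0,0,0.05],[0,0,0.05],[0,0,0.05],[0,0,0.05],[0,0,0.05],[0,0,0.05],[0,0,0.05],[0,0,0.05],[0,0,0.05],[0,0,0],[0,0,0]], gripper=[2,2,2,2,2,2,2,2,2,2,2,2,2,2])

```text
time_s: 44.05
tool_pos: [0.6148, 0.1842, 0.173]
tool_rot: [180.0, -0.0, 95.8]
force: [-3.1, -0.6, 4.8]
grip_width: 0.0278
grasp_force: 45.0
```

Emit:
drive_tool(angular=[[0,0,0],[0,0,0],[0,0,0],[0,0,0],[0,0,0],[0,0,0],[0,0,0]], delta_pos=[[0,0,0.05],[0,0,0.05],[0,0,0.05],[0,0,0.03],[0,0,0.03],[0,0,0],[0,0,0]], gripper=[2,2,2,2,2,2,2])

```text
time_s: 44.75
tool_pos: [0.6149, 0.1843, 0.1724]
tool_rot: [179.9, -0.0, 95.8]
force: [-4.8, -1.0, 11.8]
grip_width: 0.0278
grasp_force: 45.0
```

Emit:
drive_tool(angular=[[0,0,0],[0,0,0],[0,0,0],[0,0,0],[0,0,0],[0,0,0],[0,0,0],[0,0,0],[0,0,0],[0,0,0]], delta_pos=[[0,0,-0.1],[0,0,-0.1],[0,0,-0.1],[0,0,-0.2],[0,0,-0.4],[0,0,-1],[0,0,-2],[0,0,-2],[0,0,0],[0,0,0]], gripper=[2,2,2,2,2,2,2,2,2,2])

```text
time_s: 45.75
tool_pos: [0.6149, 0.1843, 0.2294]
tool_rot: [179.9, -0.0, 95.8]
force: [-0.8, 0.5, -4.1]
grip_width: 0.028
grasp_force: 45.0
```

Run:
```python
from k import *
for n in("scene","side"):
  p=eyes.read_camera(n); np.save(n+".npy",p,allow_pickle=True)
  print(n,"pred A",proj(p,(.6,-.145,.092)),"B",proj(p,(.611,.0752,.086)))
  for t,h in(("seal1",.092),("can1_lug",.079)):
   for q in models.search_frame(p,t): print(t,round(q["p"],2),np.round(q["centre"],1),np.round(onz(p,q["centre"],h)*1000))
goto((.6,-.145),95.8,95.8)
a=np.load("scene.npy",allow_pickle=True).item()["pixels"];b=np.load("side.npy",allow_pickle=True).item()["pixels"]
cv2.imwrite("pics/sd10.png",np.hstack([cv2.resize(a[160:280,160:280,::-1],(400,400),interpolation=cv2.INTER_CUBIC),cv2.resize(b[170:270,270:370,::-1],(400,400),interpolation=cv2.INTER_CUBIC)]))
```

```text
scene pred A [196.53786478 172.10411326] B [235.3219556 233.5159911]
seal1 0.42 [257.8 270. ] [620. 191.]
side pred A [312.46565652 218.92360945] B [288.94126802 178.16204167]
seal1 0.37 [312.4 221.2] [ 596. -154.]
can1_lug 0.28 [314.8 229.3] [ 595. -176.]
now [0.6143 0.184  0.2281] 95.81747556473407  delta tool(at psi) 95.8 (np.float64(-0.3259), np.float64(-0.0474)) turn z rad 0.0003050061432549341
```

Emit:
drive_tool(angular=[[0,0,0],[0,0,0],[0,0,0],[0,0,0],[0,0,0],[0,0,0],[0,0,0],[0,0,0],[0,0,0],[0,0,0],[0,0,0],[0,0,0],[0,0,0],[0,0,0],[0,0,0],[0,0,0],[0,0,0]], delta_pos=[[-3.28,-0.47,0],[-3.28,-0.47,0],[-3.28,-0.47,0],[-3.28,-0.47,0],[-3.28,-0.47,0],[-3.28,-0.47,0],[-3.28,-0.47,0],[-3.28,-0.47,0],[-3.28,-0.47,0],[-3.28,-0.47,0],[0,0,0],[0,0,1.5],[0,0,1.5],[0,0,1],[0,0,0.3],[0,0,0],[0,0,0]], gripper=[2,2,2,2,2,2,2,2,2,2,2,2,2,2,2,2,2])

```text
time_s: 47.75
tool_pos: [0.6015, -0.1466, 0.1865]
tool_rot: [180.0, 0.0, 95.9]
force: [-0.4, -0.0, -2.6]
grip_width: 0.0281
grasp_force: 45.0
```

```bash
python3 w.py w11;  python3 - <<'E'
from k import *
w=np.load("w.npy",allow_pickle=True).item()
print(proj(w,(.6,-.145,.092),True),proj(w,(.6,-.145,.006),True))
cv2.imwrite("pics/w11c.png",cv2.resize(w["pixels"][150:330,130:370,::-1],(800,600),interpolation=cv2.INTER_CUBIC))
E
```

```text
47.8 [ 0.6017 -0.1467  0.1868] [179.9   0.   95.8] [11. 16. -0. 92.  0. 72. 17.] [ 0.59423125 -0.0654213   0.33485601]
[248.70438468 196.89206898] [249.36818091 173.29199546]
```

View pics/w11c.png

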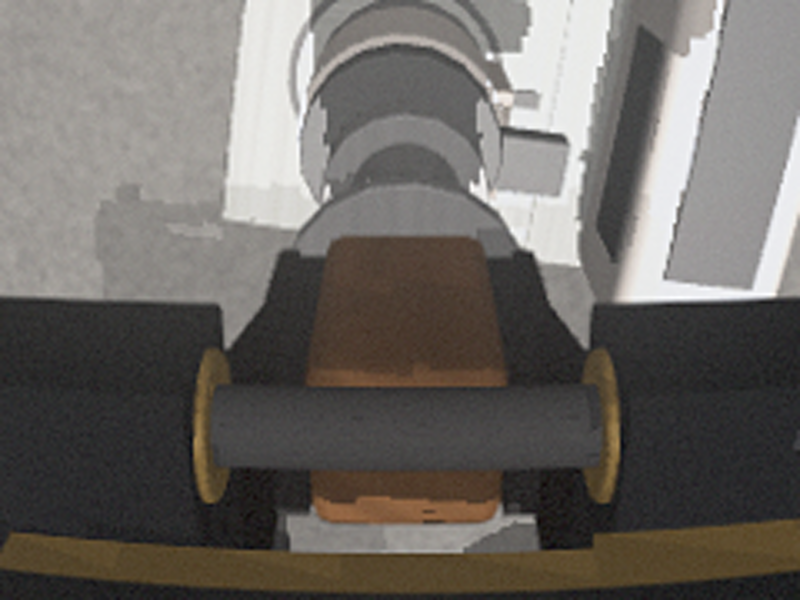

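The punch foot is centred at about crop column 404, over the lid spanning columns 300–500, so a small shift is enough.

Emit:
drive_tool(angular=[[0,0,0],[0,0,0],[0,0,0],[0,0,0],[0,0,0],[0,0,0],[0,0,0],[0,0,0],[0,0,0],[0,0,0]], delta_pos=[[0.15,-0.12,0],[0,0,0],[0,0,0.15],[0,0,0.15],[0,0,0.15],[0,0,0.1],[0,0,0.1],[0,0,0.1],[0,0,0.05],[0,0,0]], gripper=[2,2,2,2,2,2,2,2,2,2])

```text
time_s: 48.95
tool_pos: [0.5999, -0.1455, 0.1784]
tool_rot: [180.0, -0.0, 95.8]
force: [0.4, 0.4, -0.3]
grip_width: 0.0275
grasp_force: 45.0
```

Emit:
drive_tool(angular=[[0,0,0],[0,0,0],[0,0,0],[0,0,0],[0,0,0],[0,0,0],[0,0,0],[0,0,0],[0,0,0],[0,0,0],[0,0,0],[0,0,0],[0,0,0],[0,0,0]], delta_pos=[[0,0,0.05],[0,0,0.05],[0,0,0.05],[0,0,0.05],[0,0,0.05],[0,0,0.05],[0,0,0.05],[0,0,0.05],[0,0,0.05],[0,0,0.05],[0,0,0.05],[0,0,0.05],[0,0,0],[0,0,0]], gripper=[2,2,2,2,2,2,2,2,2,2,2,2,2,2])

```text
time_s: 50.35
tool_pos: [0.5999, -0.1456, 0.1728]
tool_rot: [180.0, 0.0, 95.8]
force: [-1.9, 1.0, 4.4]
grip_width: 0.0278
grasp_force: 45.0
```

Emit:
drive_tool(angular=[[0,0,0],[0,0,0],[0,0,0],[0,0,0],[0,0,0],[0,0,0],[0,0,0]], delta_pos=[[0,0,0.05],[0,0,0.05],[0,0,0.05],[0,0,0.03],[0,0,0.03],[0,0,0],[0,0,0]], gripper=[2,2,2,2,2,2,2])

```text
time_s: 51.05
tool_pos: [0.6, -0.1456, 0.1724]
tool_rot: [179.9, 0.0, 95.8]
force: [-5.7, 0.6, 12.9]
grip_width: 0.028
grasp_force: 45.0
```

Emit:
drive_tool(angular=[[0,0,0],[0,0,0],[0,0,0],[0,0,0],[0,0,0],[0,0,0],[0,0,0],[0,0,0],[0,0,0],[0,0,0]], delta_pos=[[0,0,-0.1],[0,0,-0.1],[0,0,-0.1],[0,0,-0.2],[0,0,-0.4],[0,0,-1],[0,0,-2],[0,0,-2],[0,0,0],[0,0,0]], gripper=[2,2,2,2,2,2,2,2,2,2])

```text
time_s: 52.05
tool_pos: [0.6001, -0.1455, 0.2293]
tool_rot: [179.9, 0.0, 95.8]
force: [-0.4, -0.4, -3.5]
grip_width: 0.0276
grasp_force: 45.0
```

Emit:
drive_tool(angular=[[0,0,0],[0,0,0],[0,0,0],[0,0,0],[0,0,0],[0,0,0],[0,0,0],[0,0,0],[0,0,0],[0,0,0],[0,0,0],[0,0,0],[0,0,0],[0,0,0],[0,0,0]], delta_pos=[[-1.05,-2.756,0],[-1.05,-2.756,0],[-1.05,-2.756,0],[-1.05,-2.756,0],[-1.05,-2.756,0],[-1.05,-2.756,0],[-1.05,-2.756,0],[-1.05,-2.756,0],[0,0,2],[0,0,3],[0,0,3],[0,0,3],[0,0,1],[0,0,0],[0,0,0]], gripper=[2,2,2,2,2,2,2,2,2,2,2,2,2,2,2])

```text
time_s: 53.55
tool_pos: [0.3895, -0.2517, 0.1098]
tool_rot: [180.0, 0.0, 95.8]
force: [0.2, -0.6, -2.6]
grip_width: 0.0275
grasp_force: 45.0
```

Emit:
drive_tool(angular=[[0,0,0],[0,0,0],[0,0,0],[0,0,0],[0,0,0],[0,0,0],[0,0,0]], delta_pos=[[0,0.03,1],[0,0,0.5],[0,0,0.2],[0,0,0.12],[0,0,0.08],[0,0,0.05],[0,0,0]], gripper=[2,2,2,2,2,2,2])

```text
time_s: 54.25
tool_pos: [0.3894, -0.2515, 0.0904]
tool_rot: [180.0, -0.0, 95.8]
force: [-2.3, 1.8, 5.1]
grip_width: 0.0279
grasp_force: 45.0
```

Emit:
drive_tool(angular=[[0,0,0],[0,0,0],[0,0,0],[0,0,0],[0,0,0],[0,0,0],[0,0,0],[0,0,0],[0,0,0],[0,0,0],[0,0,0],[0,0,0]], delta_pos=[[0,0,0],[0,0,0],[0,0,0],[0,0,0],[0,0,0],[0,0,-1],[0,0,-3],[0,0,-4],[0,0,-4],[0,0,-3],[0,0,0],[0,0,0]], gripper=[3.0,3.3,4,5,6.5,7,7,7,7,7,7,7])

```text
time_s: 55.45
tool_pos: [0.3896, -0.2516, 0.2405]
tool_rot: [179.9, 0.1, 95.8]
force: [0.1, 0.4, -0.9]
grip_width: 0.0702
grasp_force: 0.0
```

```bash
python3 w.py w12
python3 - <<'E'
from k import *
for n in("scene","side"):
  p=eyes.read_camera(n); 
  old=np.load(n+".npy",allow_pickle=True).item()
  for nm,X in dict(A=(.6,-.145,.06),B=(.611,.0752,.06),C=(.615,.184,.06)).items():
    u,v=np.round(proj(p,X)).astype(int); a=p["pixels"][v-22:v+22,u-22:u+22].astype(int);b=old["pixels"][v-22:v+22,u-22:u+22].astype(int)
    print(n,nm,np.abs(a-b).mean().round(1))
  for t,z in(("punch_foot",.004),("punch_grip",.1),("pad_top",.004)):
   for q in models.search_frame(p,t)[:1]: print(t,round(q["p"],2),np.round(q["centre"],1),np.round(onz(p,q["centre"],z)*1000))
w=np.load("w.npy",allow_pickle=True).item(); im=w["pixels"].astype(int)
R,B=im[...,0],im[...,2]
m=((R-B>50)&(R>150)).astype(np.uint8); m[:150]=0;m[225:]=0;m[:,:220]=0;m[:,290:]=0
ys,xs=np.nonzero(m); P=np.array([onz(w,(x,y),.124,True)*1000 for x,y in zip(xs,ys)],np.float32); print(cv2.minAreaRect(P))
cv2.imwrite("pics/w12b.png",w["pixels"][:,:,::-1])
E
```

```text
55.5 [ 0.389  -0.2512  0.2393] [-180.    -0.    95.8] [ 22.  -5.   7. 108.   1.  76.  35.] [ 0.38215592 -0.17033923  0.38879133]
seal1 0.61 [689. 175.] 257 [ 601. -145.]
scene A 17.4
scene B 87.6
scene C 29.2
punch_foot 0.61 [240.4 125.2] [ 355. -309.]
punch_grip 0.59 [239.6 122.8] [ 403. -237.]
pad_top 0.56 [240.5 143.5] [ 398. -240.]
side A 11.0
side B 48.7
side C 48.8
punch_foot 0.77 [256.4 266.2] [ 409. -196.]
punch_grip 0.79 [256.4 267.8] [ 383. -280.]
pad_top 0.76 [253.3 287.6] [ 378. -266.]
((389.7988586425781, -251.57965087890625), (25.506685256958008, 25.378862380981445), 5.771315574645996)
```

Run:
```python
from k import *
old=cv2.imread("pics/sd6.png")
for n,(r,c,w0),o in(("scene",(160,140,170),old[:,:400]),("side",(130,240,130),old[:,400:])):
  p=eyes.read_camera(n); k=400/w0
  new=cv2.resize(p["pixels"][r:r+w0,c:c+w0,::-1],(400,400),interpolation=cv2.INTER_CUBIC)
  for nm,X in dict(A=(.6,-.145,.06),B=(.611,.0752,.06),C=(.615,.184,.06)).items():
    u,v=(proj(p,X)-[c,r])*k; u,v=int(u),int(v); h=38
    y0,x0=max(v-h,0),max(u-h,0); t=o[y0:v+h,x0:u+h]
    s=cv2.matchTemplate(new,t,cv2.TM_CCOEFF_NORMED); _,m,_,l=cv2.minMaxLoc(s); print(n,nm,round(m,2),"shift px",(l[0]-x0)/k,(l[1]-y0)/k)
```

```text
scene A 0.98 shift px 0.0 0.425
scene B 0.91 shift px -5.95 8.924999999999999
scene C 0.8 shift px 0.0 0.425
side A 0.96 shift px 0.0 0.0
side B 0.49 shift px 23.724999999999998 43.55
side C 0.73 shift px 30.549999999999997 -17.875
```

Run:
```python
from k import *
p=eyes.read_camera("scene")
u=proj(p,(.611,.0752,.06)); print(onz(p,u+[-6,8.7],.06))
for t,z in(("can1_mid",.046),("can1_lug",.079),("seal1",.086)):
  for n in("scene","side"):
    q0=eyes.read_camera(n)
    for q in models.search_frame(q0,t)[:5]: print(n,t,round(q["p"],2),np.round(q["centre"],1),np.round(onz(q0,q["centre"],z)*1000))
goto((.53,.0),95.8,95.8)
```

```text
[0.63696763 0.08856069]
side can1_mid 0.65 [283.8 149.1] [684. 315.]
side can1_mid 0.52 [334.6 309.7] [ 541. -423.]
scene seal1 0.47 [255.1 268.9] [623. 183.]
side seal1 0.19 [253.5 265.1] [ 382. -258.]
now [ 0.3893 -0.2514  0.2395] 95.8227324725941  delta tool(at psi) 95.8 (np.float64(0.2359), np.float64(0.1654)) turn z rad 0.00039675649388642623
```

Emit:
drive_tool(angular=[[0,0,0],[0,0,0],[0,0,0],[0,0,0],[0,0,0],[0,0,0],[0,0,0],[0,0,0],[0,0,0],[0,0,0],[0,0,0],[0,0,0]], delta_pos=[[2.31,2.7,0],[2.31,2.7,0],[2.31,2.7,0],[2.31,2.7,0],[2.31,2.7,0],[2.31,2.7,0],[2.31,2.7,0],[2.31,2.7,0],[2.31,2.7,0],[0,0,0],[0,0,0],[0,0,0]], gripper=[7,7,7,8,8.7,8.7,8.7,8.7,8.7,8.7,8.7,8.7])

```text
time_s: 58.0
tool_pos: [0.6095, -0.0214, 0.2394]
tool_rot: [-180.0, 0.0, 95.7]
force: [1.0, -0.0, 0.4]
grip_width: 0.0868
grasp_force: 0.0
```

```bash
python3 w.py w13
python3 - <<'E'
from h import *
w=np.load("w.npy",allow_pickle=True).item()
# orthographic rectification at lid height 0.085, 1 px = 0.5 mm: col=x, row=y
xs=np.arange(.55,.75,.0005); ys=np.arange(.02,.24,.0005)
M=np.array([[proj(w,(x,y,.085),True) for x in xs] for y in ys],np.float32)
r=cv2.remap(w["pixels"],M[...,0],M[...,1],cv2.INTER_LINEAR); np.save("r.npy",r)
g=cv2.GaussianBlur(cv2.cvtColor(r,cv2.COLOR_RGB2GRAY),(5,5),0)
for lo,hi in((22,31),(48,62)):
  c=cv2.HoughCircles(g,cv2.HOUGH_GRADIENT_ALT,1.5,20,param1=80,param2=.6,minRadius=lo,maxRadius=hi)
  print([] if c is None else [(round(.55+a*.0005,4),round(.02+b*.0005,4),R/2) for a,b,R in c.reshape(-1,c.shape[-1])[:,:3]])
E
```

```text
58.05 [ 0.6094 -0.0216  0.2396] [-180.     0.    95.7] [ 5. 14. -7. 89.  2. 78.  4.] [0.60251813 0.05986851 0.38769666]
seal1 0.89 [453. 121.] 394 [638.  90.]
[(np.float32(0.6393), np.float32(0.0875), np.float32(12.409508))]
[(np.float32(0.6385), np.float32(0.086), np.float32(27.466974)), (np.float32(0.6085), np.float32(0.0718), np.float32(28.713432)), (np.float32(0.6115), np.float32(0.1595), np.float32(28.84795))]
```

Run:
```python
from h import *
r=cv2.cvtColor(np.load("r.npy"),cv2.COLOR_RGB2GRAY); c=(.6388,.0868)
for rad in range(25,48,2):
  print(rad,[int(r[int(round((c[1]+rad/1e3*np.sin(a)-.02)/.0005)),int(round((c[0]+rad/1e3*np.cos(a)-.55)/.0005))]) for a in np.radians(np.arange(-60,64,4))])
print(list(range(-60,64,4)))
for rad in (32,38): print(rad,[int(r[int(round((c[1]+rad/1e3*np.sin(a)-.02)/.0005)),int(round((c[0]+rad/1e3*np.cos(a)-.55)/.0005))]) for a in np.radians(np.arange(60,300,8))])
```

```text
25 [108, 110, 113, 112, 106, 100, 116, 103, 109, 106, 102, 104, 103, 106, 106, 106, 105, 106, 106, 106, 106, 108, 108, 107, 110, 150, 156, 156, 155, 155, 155]
27 [129, 135, 135, 126, 135, 111, 150, 150, 132, 126, 113, 95, 104, 104, 104, 104, 107, 107, 105, 102, 129, 140, 144, 126, 119, 138, 144, 146, 152, 139, 152]
29 [125, 123, 122, 124, 123, 122, 130, 144, 125, 120, 120, 93, 104, 104, 105, 104, 106, 107, 105, 141, 157, 155, 153, 159, 157, 157, 156, 157, 158, 160, 148]
31 [123, 121, 123, 125, 121, 124, 123, 119, 119, 116, 110, 87, 105, 108, 105, 107, 105, 107, 107, 110, 119, 147, 153, 156, 160, 157, 158, 152, 157, 155, 159]
33 [123, 126, 123, 122, 124, 124, 124, 114, 109, 104, 78, 69, 102, 104, 104, 105, 107, 107, 104, 92, 102, 108, 122, 140, 158, 161, 159, 159, 156, 159, 156]
35 [120, 123, 122, 122, 122, 121, 113, 102, 88, 65, 67, 69, 103, 104, 107, 106, 105, 107, 87, 63, 96, 106, 109, 117, 141, 172, 191, 159, 156, 183, 221]
37 [146, 133, 122, 123, 120, 110, 105, 75, 68, 66, 63, 62, 97, 105, 104, 106, 105, 109, 65, 65, 78, 110, 108, 108, 117, 142, 226, 189, 181, 230, 230]
39 [152, 
[... 496 characters left out ...]
8, 155, 235, 225, 227, 237, 210, 220, 231, 224, 178, 132, 111, 112, 110, 108, 109, 117, 131, 233, 229]
47 [178, 125, 110, 72, 70, 70, 108, 134, 155, 161, 164, 238, 233, 233, 233, 233, 234, 234, 234, 232, 229, 198, 147, 109, 107, 111, 111, 113, 126, 214, 231]
[-60, -56, -52, -48, -44, -40, -36, -32, -28, -24, -20, -16, -12, -8, -4, 0, 4, 8, 12, 16, 20, 24, 28, 32, 36, 40, 44, 48, 52, 56, 60]
32 [160, 204, 230, 227, 152, 155, 151, 150, 155, 153, 152, 153, 121, 157, 157, 162, 157, 113, 114, 114, 113, 120, 200, 201, 138, 125, 125, 126, 123, 123]
38 [229, 217, 229, 227, 227, 229, 203, 157, 139, 151, 155, 149, 149, 135, 156, 157, 154, 158, 157, 126, 126, 220, 122, 125, 92, 203, 125, 133, 156, 155]
```

Canister B has been knocked to about (0.639, 0.087), still facing the reader. I'll put it back in its bay.

Emit:
drive_tool(angular=[[0,0,-0.1295],[0,0,-0.1295],[0,0,-0.1295],[0,0,-0.1295],[0,0,-0.1295],[0,0,-0.1295],[0,0,-0.1295],[0,0,-0.1295],[0,0,-0.1295],[0,0,-0.1295],[0,0,-0.1295],[0,0,0],[0,0,0],[0,0,0],[0,0,0],[0,0,0],[0,0,0]], delta_pos=[[0,0,0],[0,0,0],[0,0,0],[0,0,0],[0,0,0],[0,0,0],[0,0,0],[0,0,0],[0,0,0],[0,0,0],[0,0,0],[-0.61,2.74,0],[-0.61,2.74,0],[-0.61,2.74,0],[-0.61,2.74,0],[0,0,0],[0,0,0]], gripper=[7.8,7.8,7.8,7.8,7.8,7.8,7.8,7.8,7.8,7.8,7.8,7.8,7.8,7.8,7.8,7.8,7.8])

```text
time_s: 59.9
tool_pos: [0.6391, 0.0884, 0.2396]
tool_rot: [-180.0, 0.0, 177.5]
force: [0.7, -0.9, -0.2]
grip_width: 0.0777
grasp_force: 0.0
```

Emit:
drive_tool(angular=[[0,0,0],[0,0,0],[0,0,0],[0,0,0],[0,0,0],[0,0,0],[0,0,0],[0,0,0],[0,0,0],[0,0,0],[0,0,0],[0,0,0]], delta_pos=[[0,-0.14,1.3],[0,0,3.0],[0,0,3.0],[0,0,3.0],[0,0,3],[0,0,2],[0,0,2],[0,0,1],[0,0,0.5],[0,0,0.5],[0,0,0],[0,0,0]], gripper=[7.8,7.8,7.8,7.8,7.8,7.8,7.8,7.8,7.8,7.8,7.8,7.8])

```text
time_s: 61.1
tool_pos: [0.6398, 0.0871, 0.0474]
tool_rot: [180.0, 0.1, 177.4]
force: [1.1, 1.1, 0.0]
grip_width: 0.0781
grasp_force: 0.0
```

Emit:
drive_tool(angular=[[0,0,0],[0,0,0],[0,0,0],[0,0,0],[0,0,0],[0,0,0],[0,0,0],[0,0,0]], delta_pos=[[0,0,0],[0,0,0],[0,0,0],[0,0,0],[0,0,0],[0,0,0],[0,0,0],[0,0,0]], gripper=[7,6.5,6,5,5,5,5,5], squeeze=25)

```text
time_s: 61.9
tool_pos: [0.6393, 0.0874, 0.0468]
tool_rot: [180.0, 0.0, 177.4]
force: [0.2, 1.2, 1.5]
grip_width: 0.0573
grasp_force: 25.0
```

Emit:
drive_tool(angular=[[0,0,0],[0,0,0],[0,0,0],[0,0,0],[0,0,0],[0,0,0],[0,0,0],[0,0,0],[0,0,0],[0,0,0],[0,0,0]], delta_pos=[[0,0,-0.5],[0,0,-0.7],[0.93,-0.45,0],[0.93,-0.45,0],[0.93,-0.45,0],[0,0,0],[0,0,0.4],[0,0,0.4],[0,0,0.2],[0,0,0.2],[0,0,0]], gripper=[5,5,5,5,5,5,5,5,5,5,5])

```text
time_s: 63.0
tool_pos: [0.6107, 0.0751, 0.0468]
tool_rot: [180.0, -0.0, 177.4]
force: [-2.1, 0.1, 0.6]
grip_width: 0.0573
grasp_force: 25.0
```

Now I'll release it, rise, and back off to where the wrist camera can measure it.

Emit:
drive_tool(angular=[[0,0,0],[0,0,0],[0,0,0],[0,0,0],[0,0,0],[0,0,0],[0,0,0],[0,0,0],[0,0,0]], delta_pos=[[0,0,0],[0,0,0],[0,0,0],[0,0,0],[0,0,-1],[0,0,-4],[0,0,-5],[0,0,-5],[0,0,-4]], gripper=[6,6.5,7.2,7.8,7.8,7.8,7.8,7.8,7.8])

```text
time_s: 63.9
tool_pos: [0.6113, 0.0751, 0.2409]
tool_rot: [180.0, 0.2, 177.4]
force: [1.3, 0.3, -0.0]
grip_width: 0.0779
grasp_force: 0.0
```

Emit:
drive_tool(angular=[[0,0,0.1295],[0,0,0.1295],[0,0,0.1295],[0,0,0.1295],[0,0,0.1295],[0,0,0.1295],[0,0,0.1295],[0,0,0.1295],[0,0,0.1295],[0,0,0.1295],[0,0,0.1295],[0,0,0],[0,0,0],[0,0,0],[0,0,0],[0,0,0],[0,0,0]], delta_pos=[[0,0,0],[0,0,0],[0,0,0],[0,0,0],[0,0,0],[0,0,0],[0,0,0],[0,0,0],[0,0,0],[0,0,0],[0,0,0],[-2.6,0,-0.4],[-2.6,0,-0.3],[-2.6,0,-0.3],[-2.0,0,0],[0,0,0],[0,0,0]], gripper=[7.8,7.8,7.8,7.8,7.8,7.8,7.8,7.8,7.8,7.8,7.8,7.8,7.8,7.8,7.8,7.8,7.8])

```text
time_s: 65.6
tool_pos: [0.6206, -0.0221, 0.2471]
tool_rot: [180.0, -0.1, 95.8]
force: [-0.0, -0.1, 0.0]
grip_width: 0.0779
grasp_force: 0.0
```

```bash
python3 w.py w14
python3 - <<'E'
from h import *
w=np.load("w.npy",allow_pickle=True).item()
xs=np.arange(.55,.75,.0005); ys=np.arange(.02,.24,.0005)
M=np.array([[proj(w,(x,y,.085),True) for x in xs] for y in ys],np.float32)
r=cv2.remap(w["pixels"],M[...,0],M[...,1],cv2.INTER_LINEAR)
g=cv2.GaussianBlur(cv2.cvtColor(r,cv2.COLOR_RGB2GRAY),(5,5),0)
for lo,hi in((22,31),(48,62)):
  c=cv2.HoughCircles(g,cv2.HOUGH_GRADIENT_ALT,1.5,20,param1=80,param2=.6,minRadius=lo,maxRadius=hi)
  print([] if c is None else [(round(.55+a*.0005,4),round(.02+b*.0005,4),R/2) for a,b,R in c.reshape(-1,c.shape[-1])[:,:3]])
for c in((.611,.0752),(.615,.184)):
  for rad in (34,38,42): print(rad,[int(g[int(round((c[1]+rad/1e3*np.sin(a)-.02)/.0005)),int(round((c[0]+rad/1e3*np.cos(a)-.55)/.0005))]) for a in np.radians(np.arange(-30,31,3))])
# all cans vs sd6 (scene)
old=cv2.imread("pics/sd6.png")
for n,(r0,c0,w0),o in(("scene",(160,140,170),old[:,:400]),("side",(130,240,130),old[:,400:])):
  p=eyes.read_camera(n); k=400/w0
  new=cv2.resize(p["pixels"][r0:r0+w0,c0:c0+w0,::-1],(400,400),interpolation=cv2.INTER_CUBIC)
  for nm,X in dict(A=(.6,-.145,.06),B=(.611,.0752,.06),C=(.615,.184,.06)).items():
    u,v=(proj(p,X)-[c0,r0])*k; u,v=int(u),int(v); h=38
    y0,x0=max(v-h,0),max(u-h,0); s=cv2.matchTemplate(new,o[y0:v+h,x0:u+h],cv2.TM_CCOEFF_NORMED); _,m,_,l=cv2.minMaxLoc(s); print(n,nm,round(m,2),(l[0]-x0)/k,(l[1]-y0)/k)
E
```

```text
65.65 [ 0.6206 -0.0209  0.2469] [ 1.80e+02 -1.00e-01  9.59e+01] [ 5. 15. -6. 87.  2. 79.  4.] [0.61340472 0.0588826  0.39550007]
can1_mid 0.44 [450. 211.] 34510 [661.  25.]
seal1 0.58 [390. 140.] 414 [610.  72.]
[(np.float32(0.61), np.float32(0.0755), np.float32(11.880852)), (np.float32(0.604), np.float32(0.1475), np.float32(13.714679)), (np.float32(0.5815), np.float32(0.1572), np.float32(12.865921))]
[(np.float32(0.6092), np.float32(0.074), np.float32(27.806177)), (np.float32(0.6145), np.float32(0.1603), np.float32(28.820797))]
34 [128, 152, 152, 155, 142, 149, 161, 161, 159, 158, 158, 159, 139, 111, 151, 154, 152, 153, 153, 153, 155]
38 [149, 150, 157, 155, 155, 133, 151, 152, 134, 127, 119, 130, 122, 120, 156, 156, 157, 157, 156, 155, 154]
42 [156, 152, 152, 150, 154, 136, 103, 105, 107, 108, 106, 108, 108, 147, 156, 154, 152, 154, 154, 155, 156]
34 [231, 223, 172, 101, 82, 127, 91, 2, 0, 0, 0, 0, 0, 0, 0, 0, 0, 0, 0, 0, 0]
38 [229, 229, 230, 208, 84, 99, 150, 60, 0, 0, 0, 0, 0, 0, 0, 0, 0, 0, 0, 0, 0]
42 [228, 229, 228, 230, 160, 84, 149, 145, 14, 0, 0, 0, 0, 0, 0, 0, 0, 0, 0, 0, 0]
scene A 0.54 65.45 50.15
scene B 0.67 0.85 -0.85
scene C 0.57 -22.525 40.8
side A 0.94 0.0 0.0
side B 0.67 0.0 0.0
side C 0.63 65.975 73.45
```

```bash
python3 -c "
from cell import env; print(env.sign_off())"
```

```text
the job is handed in; nothing more can be done
None
```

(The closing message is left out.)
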